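# Gauge stone billets and pack them in the specimen case

### The arm

A 6-joint arm with a two-finger parallel gripper is mounted at the origin on a cart in front of the work surface, level with it; the furniture and walls round the work are solid. World frame = base frame: x ahead of the robot, y to its left, z up, the work surface at z = 0. Lengths are in m, angles in degrees, forces in N, time in s.
With the tool pointing down it reaches from about 0.375 to 0.9 m from the base axis. Payload 3.1 kg.
Tool frame: the origin (TCP) lies midway between the tips of the shut fingers; the grasp point (between the pads) lies 19 mm behind it; z points along the fingers, y is the line along which they close (so a half turn about z gives the same grasp; the last joint's range is limited). The gripper opens to 87 mm and grips with 3 to 60 N. Pads are 19 mm wide; open, the fingers measure 117 mm over their backs; the gripper's body (75 mm by 190 mm) begins 51 mm behind the grasp point.
Start: joints at [-84.082, 30.224, 82.088, -0, 67.689, -10.227], TCP at [0.174, -0.6, 0.223] pointing down, gripper open.
Joint ranges: [-176.69, 176.69], [-43.24, 126.21], [12.49, 139.97], [-82, 262], [0, 151.66], [-163.58, 163.58]. Speed limits (degrees/s): [159.86, 159.86, 180, 180, 180, 180].

### API

Orientations are given as a 3x3 rotation matrix whose columns are the frame's x, y, z axes.
In Python, from rig import bot, imaging, hand_in gives the robot as it stands (bot), with the cameras (imaging) and the job as plain functions.
- The arm moves only by the tool steer_hand, called after ">>>" by a JSON object that holds its "fn" and its "kwargs". Schema: {"type":"object","properties":{"increments":{"type":"array","items":{"type":"array","prefixItems":[{"type":"array","items":{"type":"number"},"minItems":3,"maxItems":3},{"type":"array","items":{"type":"number"},"minItems":3,"maxItems":3},{"type":"number"}],"minItems":3,"maxItems":3},"minItems":1,"maxItems":20},"only":{"type":"string"},"quiet":{"type":"boolean"},"lines":{"type":"string"}},"required":["increments"],"additionalProperties":false}. increments is a list of rows, 1 to 20 of them, each written [[dx, dy, dz], [rx, ry, rz], opening]: dx, dy, dz in normalised numbers (1 is 0.8 m), then a rotation vector rx, ry, rz in a scale on which 1.0 is 180 degrees, then the opening from 0.0 (shut) to 1.0 (fully open); each row is the pose to reach, as a shift and turn from the pose commanded when the call began, along the tool's axes at that moment; what a row does not reach only later rows make up. A row lasts 1/10 s, in which the tool goes at most 0.05 m and 8.59 degrees, less where a joint would pass 70% of its speed; a pose out of reach is approached as far as the arm can. The fingers move at their own pace and stop on an object; the grip force is fixed at half the most. Time passes only in rows, so rows that do not move let the fingers close. The tool returns the time, the measured TCP pose, the force, the opening and the grip force at its end. only (a regular expression) keeps the lines of the reply that match it, lines (a string "A,B") keeps lines A to B, and quiet returns only ok. Shift and turn numbers lie between -1 and 1, and a call with a number outside is refused. Input that does not fit is refused with a message, and nothing moves.
- bot.read_state(): the state, without advancing time (a new reading comes with each control period).
- imaging.capture(name): name is "side" or "top"; returns a dict with "color" (420x560x3 uint8, red, green, blue), "K" (3x3 intrinsics, pixels), "D" ([k1, k2, p1, p2, k3] as OpenCV has them; the pictures are not rectified), "view" (4x4, takes a point from world to camera coordinates). Camera axes: x right, y up, looking along -z (the intrinsics and any distortion apply to the point x, -y, -z); pixel columns grow to the right and rows downward; lengths in m; the calibration is good to about 2 mm. A picture is of the moment at which its call begins. There is no depth.
- hand_in(): hands the job in; it is judged then, once.
The state is a dict: "time_s": time; "joint_positions": joint angles; "qvel": joint speeds; "tau": joint torques, N m; "position": TCP position; "tcp_rot": TCP orientation; "force": force on the tool from outside, world axes, zero at the start; "moment": the same for the moment, N m; "opening": opening from 0.0 (shut) to 1.0 (fully open); "grasp_force": force on a finger pad.
Only numpy, scipy, OpenCV 4.12 (cv2) and the standard library are available. Lean on these libraries where they do the work, as an engineer would, in place of code of your own. Each camera call takes 0.05 s, during which the arm holds its last target. There are 200 camera calls.

### The job

Open the hinged specimen case, then gauge each stone billet on the bench in turn, in the order white, grey, red, green (not all may be there): lay it crosswise between the anvil and the jaw of the caliper gauge and slide the jaw firmly shut across its width and hold it so for a moment. Put full-size billets (28 mm, green patch) in the case and undersize ones (22 mm, red patch) in the yellow tray, then close the case fully. Leave the vials and the bottle alone.

Things in the scene. Friction and masses are not known exactly. Their poses are not given: they have to be found in the camera images.
- billet_white: white stone billet with faint veins: a square bar 46 mm long, 28 mm or, if undersize, 22 mm wide and just as high (nominal 28; the gauge tells), about 40 to 120 g. Origin at its centre, x along its length. May be absent. Lies on the bench at the left at first
- billet_grey: grey stone billet with faint veins: a square bar 46 mm long, 28 mm or, if undersize, 22 mm wide and just as high (nominal 28; the gauge tells), about 40 to 120 g. Origin at its centre, x along its length. May be absent. Lies on the bench at the left at first
- billet_red: brick-red stone billet with faint veins: a square bar 46 mm long, 28 mm or, if undersize, 22 mm wide and just as high (nominal 28; the gauge tells), about 40 to 120 g. Origin at its centre, x along its length. May be absent. Lies on the bench at the left at first
- billet_green: dark green stone billet with faint veins: a square bar 46 mm long, 28 mm or, if undersize, 22 mm wide and just as high (nominal 28; the gauge tells), about 40 to 120 g. Origin at its centre, x along its length. May be absent. Lies on the bench at the left at first
- gauge: bench caliper gauge, fixed: grey bed 44 mm (x) by 180 mm (y, -100 to +80), its top 10 mm over the bench; origin at bench height. The steel anvil, 30 mm wide in x, 46 mm high, has its measuring face at y = +40 mm, facing -y. Green and red patches on the bed's edges show where the jaw's black pointers stand when it is shut on a 28 mm or a 22 mm billet
- jaw: sliding steel jaw of the gauge, 30 mm wide in x, 44 mm high. Origin: its measuring face (facing the gauge's +y) at bench height; axes as the gauge's. At rest the face stands at gauge y = -20 mm (gap to the anvil 60 mm); slides up to 58 mm towards +y against a spring of about 1 N, and springs back open when let go. Gap = 40 mm - its y in the gauge frame
- jaw_plate (a point): centre of the back of the jaw's blue thumb plate, 24 mm behind the jaw's measuring face, 40 mm above the bench: push here towards the anvil. The plate is 40 mm wide in x and reaches from 12 to 57 mm above the bench
- case: dark hinged specimen case, fixed, outside 150 mm (x) by 230 mm (y), lower half 45 mm high, walls and floor 6 mm. Origin: centre of its underside; x points from the handle side to the hinge side
- lid (a joint): angle of the case's lid, 0 = shut, 1.75 = fully open (leaning a little back). Stiff hinge: the lid stays where it is left; it takes about 2 to 4 N at the handle to move. May stand up to 0.15 ajar at first
- lid_handle (a point): middle of the orange handle bar, 10 mm thick, 90 mm long, parallel to the hinge, 42 mm in front of the lid's front edge (37 mm free behind the bar). At 0 it is 53 mm above the bench. It can be pinched from above and turns freely between the fingers as the lid swings. Axes: y along the bar
- lid_hinge (a point): middle of the lid's hinge axis, 45 mm above the bench, at case x = +75 mm; the axis runs along the case's y. Handle bar 192 mm from it; opening lifts the handle and swings it over towards case +x. Lid 16 mm deep
- tray: small yellow open tray, fixed, 76 mm (x) by 110 mm (y), 34 mm high, walls 2 to 3 mm, floor 2 mm. Origin: centre of its underside
- vial_a: glass sample vial with white cap, 27 mm across, 62 mm high, a bystander; origin at the centre of its underside
- vial_b: glass sample vial with black cap, 27 mm across, 62 mm high, a bystander; origin at the centre of its underside
- bottle_buffer: clear bottle with blue cap, 66 mm across, 130 mm high, a bystander at the back; origin at the centre of its underside

How it is judged:
By the outcome, as a careful person would: the job done as asked, in the order asked, and still so for the second after the job is handed in, with the robot touching nothing.
Of billet_white, billet_grey, billet_red, billet_green only 2 to 3 are there at a start; the rules pass over those that are not, and their reading is None.
At some moment in a run one of billet_white, billet_grey, billet_red, billet_green may be knocked a few centimetres aside while the robot is not near it.
Once in a run the grip may slacken for a moment while it holds something.
It also fails if it takes over 210 s, if anything falls off the work surface, if the arm or the gripper's body presses on something with over 40 N, if the wrist force passes 120 N, or if a joint passes its speed limit or range.

## Working session

There is one attempt and no reset: what is moved stays moved. The work goes in short steps, Python scripts to look and compute and a tool call to move; the robot and the scene stay as the last step left them, time stands still between calls to the robot, and variables do not carry over. Pictures are saved under pics/ and viewed, at most 14 in all, crops included, and the job is handed in when it is done.

```bash
ls; mkdir -p pics; cat > h.py <<'E'
import numpy as np,cv2
from rig import bot, imaging, hand_in
def cap(n,save=None):
    c=imaging.capture(n)
    if save: cv2.imwrite(f'pics/{save}.png',c['color'][:,:,::-1])
    return c
def ray(c,uv):
    uv=np.array(uv,float).reshape(-1,1,2)
    n=cv2.undistortPoints(uv,np.array(c['K']),np.array(c['D'],float)).reshape(-1,2)
    V=np.array(c['view']);R=V[:3,:3];t=V[:3,3]
    d=np.c_[n[:,0],-n[:,1],-np.ones(len(n))]@R
    return -R.T@t,d
def onz(c,uv,z):
    o,d=ray(c,uv);return o+d*((z-o[2])/d[:,2])[:,None]
def tri(c1,u1,c2,u2):
    o1,d1=ray(c1,u1);o2,d2=ray(c2,u2);out=[]
    for a,b in zip(d1,d2):
        A=np.c_[a,-b];s=np.linalg.lstsq(A,o2-o1,rcond=None)[0]
        p,q=o1+a*s[0],o2+b*s[1];out.append(np.r_[(p+q)/2,np.linalg.norm(p-q)])
    return np.array(out)
def proj(c,P):
    V=np.array(c['view']);p=np.array(P).reshape(-1,3)@V[:3,:3].T+V[:3,3]
    p=p*[1,-1,-1]
    return cv2.projectPoints(p,np.zeros(3),np.zeros(3),np.array(c['K']),np.array(c['D'],float))[0].reshape(-1,2)
E
python3 - <<'E'
from h import *
np.set_printoptions(precision=3,suppress=True)
for n in('side','top'):
    c=cap(n,n+'0');o,d=ray(c,[280,210]);print(n,o,d,c['K'][0][0])
s=bot.read_state();print(s['position'],s['tcp_rot'],s['opening'],s['time_s'])
E
```

```text
pics
rig.py
side [ 0.428 -1.128  0.694] [[ 0.151  0.864 -0.481]] 505.2540654088554
top [0.367 0.072 1.476] [[ 0.154 -0.021 -0.988]] 527.9024658835294
[ 0.174 -0.6    0.222] [[ 0.961  0.278 -0.   ]
 [ 0.278 -0.961  0.002]
 [ 0.    -0.002 -1.   ]] 1.004261436240977 0.1
```

View pics/side0.png

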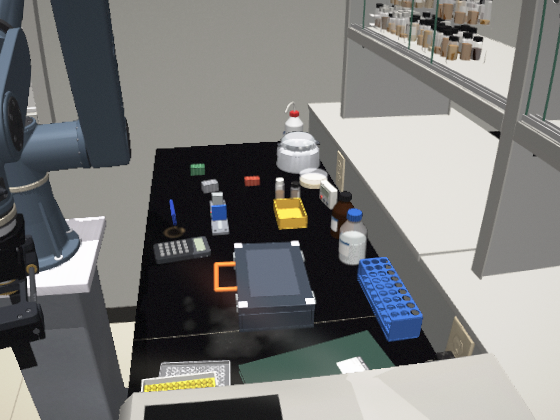

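View pics/top0.png

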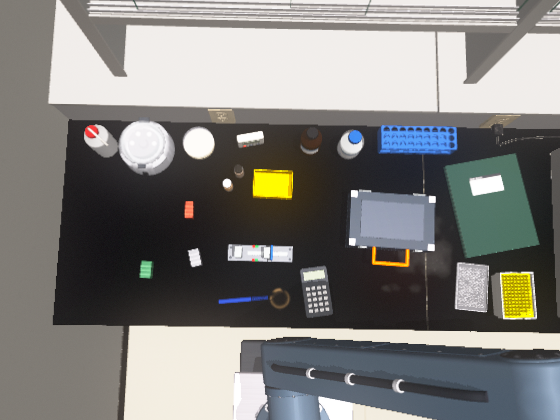

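```bash
python3 - <<'E'
import cv2,numpy as np
t=cv2.imread('pics/top0.png');s=cv2.imread('pics/side0.png')
a=cv2.resize(t[195:285,130:330],None,fx=4,fy=4,interpolation=cv2.INTER_CUBIC)
b=cv2.resize(t[165:285,330:460],None,fx=2.0,fy=2.0,interpolation=cv2.INTER_CUBIC)
d=cv2.resize(s[155:265,150:310],None,fx=3,fy=2.18,interpolation=cv2.INTER_CUBIC)[:240]
row=np.zeros((240,800,3),np.uint8);row[:,:260]=b;row[:,260:740]=d
cv2.imwrite('pics/crop.png',np.vstack([a,row]))
E
```

```text
(no output)
```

View pics/crop.png

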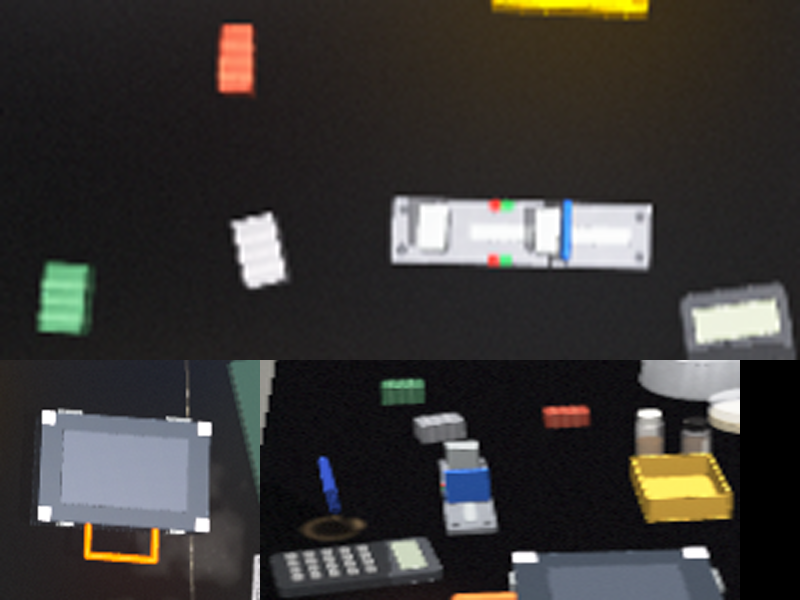

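```bash
cat >> h.py <<'E'
def masks(c):
    h=cv2.cvtColor(c['color'],cv2.COLOR_RGB2HSV);H,S,V=[h[...,i].astype(int) for i in range(3)]
    return dict(red=((H<8)|(H>172))&(S>120)&(V>70),green=(H>45)&(H<80)&(S>70)&(V>50),yellow=(H>20)&(H<32)&(S>150)&(V>90),
      orange=(H>8)&(H<19)&(S>180)&(V>120),grey=(S<50)&(V>80),blue=(H>100)&(H<118)&(S>150)&(V>80))
def blobs(m,amin=25):
    cs=cv2.findContours(m.astype(np.uint8),cv2.RETR_EXTERNAL,cv2.CHAIN_APPROX_NONE)[0]
    out=[]
    for k in cs:
        if cv2.contourArea(k)>=amin: out.append((cv2.contourArea(k),cv2.boundingRect(k),k.reshape(-1,2)))
    return out
E
python3 - <<'E'
from h import *
np.set_printoptions(precision=3,suppress=True)
for n in('side','top'):
    c=cap(n);M=masks(c)
    for k,m in M.items():
        for a,b,p in blobs(m):
            if n=='side' and (b[1]<150 or b[1]>300 or b[0]<140 or b[0]>345): continue
            if n=='top' and (b[1]<120 or b[1]>310 or b[0]<110 or b[0]>440): continue
            print(n,k,a,b,p.mean(0), (onz(c,[p.mean(0)],0.02)[0] if n=='top' else ''))
E
```

```text
side red 127.0 (244, 176, 16, 10) [251.591 180.455] 
side green 142.5 (190, 163, 15, 13) [197.277 169.085] 
side yellow 813.0 (273, 198, 35, 32) [289.839 212.435] 
side grey 68.5 (303, 290, 13, 15) [310.102 298.878] 
side grey 941.0 (235, 267, 57, 46) [261.296 288.   ] 
side grey 58.5 (267, 249, 20, 18) [277.272 257.126] 
side grey 37.5 (234, 243, 9, 6) [237.826 245.348] 
side grey 47.0 (158, 243, 7, 14) [161.033 249.5  ] 
side grey 46.0 (164, 242, 7, 14) [167.133 248.5  ] 
side grey 40.5 (170, 241, 7, 14) [173.097 247.71 ] 
side grey 37.5 (290, 240, 10, 7) [294.739 242.913] 
side grey 38.0 (176, 240, 7, 14) [179.1   246.933] 
side grey 38.0 (182, 239, 7, 14) [185.067 245.967] 
side grey 216.0 (192, 237, 19, 18) [199.759 245.431] 
side grey 57.0 (331, 219, 7, 13) [333.9   224.767] 
side grey 214.5 (211, 219, 18, 16) [219.667 226.667] 
side grey 37.0 (291, 187, 9, 10) [294.727 191.477] 
side grey 306.0 (201, 179, 25, 27) [213.372 192.266] 
side grey 92.0 (275, 177, 10, 15) [279.15  184.025] 
side blue 181.5 (212, 205, 15, 15) [218.804 211.941] 
side blue 70.5 (169, 199, 8, 25) [172.43
[... 698 characters left out ...]
 10) [226.32 182.68] [0.669 0.193 0.02 ]
top grey 4631.5 (349, 172, 87, 81) [396.242 215.456] [ 0.584 -0.283  0.02 ]
top grey 48.0 (300, 145, 18, 9) [308.625 150.025] [ 0.768 -0.037  0.02 ]
top grey 323.0 (236, 131, 28, 17) [249.803 138.776] [0.797 0.13  0.02 ]
top grey 395.0 (337, 129, 27, 30) [350.327 143.429] [ 0.789 -0.156  0.02 ]
top grey 810.0 (182, 126, 33, 34) [199.01  143.353] [0.781 0.274 0.02 ]
top blue 115.5 (219, 297, 32, 7) [234.275 299.87 ] [0.344 0.162 0.02 ]
top blue 29.5 (252, 296, 16, 5) [259.286 297.829] [0.351 0.094 0.02 ]
top blue 112.0 (349, 130, 13, 13) [354.941 136.382] [ 0.81  -0.169  0.02 ]
top blue 1873.5 (379, 126, 78, 28) [417.333 138.702] [ 0.807 -0.348  0.02 ]
```

```bash
python3 - <<'E'
from h import *
np.set_printoptions(precision=4,suppress=True)
s=cap('side');t=cap('top')
def om(c):
    h=cv2.cvtColor(c['color'],cv2.COLOR_RGB2HSV);H,S,V=[h[...,i].astype(int) for i in range(3)]
    return (H>4)&(H<25)&(S>150)&(V>90)
for n,c,bx in(('t',t,(365,240,420,275)),('s',s,(205,255,240,300))):
    m=om(c);mm=np.zeros_like(m);mm[bx[1]:bx[3],bx[0]:bx[2]]=m[bx[1]:bx[3],bx[0]:bx[2]]
    ys,xs=np.where(mm)
    print(n,xs.min(),xs.max(),ys.min(),ys.max())
    for y in range(ys.min(),ys.max()+1): print(y,''.join('#' if mm[y,x] else '.' for x in range(xs.min(),xs.max()+1)))
# billets
for n in('grey','red','green'):
    f=lambda c,w:[p for a,b,p in blobs(masks(c)[n]) if w[0]<=b[0]<w[2] and w[1]<=b[1]<w[3]][0]
    pt=f(t,(130,195,200,275)); ps=f(s,(185,155,260,190))
    r=cv2.minAreaRect(pt.astype(np.float32))
    cr=onz(t,cv2.boxPoints(r),0.028);e=np.diff(np.vstack([cr,cr[:1]]),axis=0)
    print(n,r,'sides',np.linalg.norm(e,axis=1),'c',cr.mean(0),'dir',e[:2,:2].tolist())
    print('  tri',tri(t,[pt.mean(0)],s,[ps.mean(0)]),'side bbox',cv2.boundingRect(ps))
# gauge
p=[p for a,b,p in blobs(masks(t)['grey']) if b[0]>220 and b[0]<235 and b[1]>240 and a>500][0]
r=cv2.minAreaRect(p.astype(np.float32));cr=onz(t,cv2.boxPoints(r),0.012);print('gauge',r,cr)
# tray
p=[p for a,b,p in blobs(masks(t)['yellow']) if a>800][0]
r=cv2.minAreaRect(p.astype(np.float32));print('tray',r,onz(t,cv2.boxPoints(r),0.034))
p=[p for a,b,p in blobs(masks(t)['grey']) if a>3000][0]
E
```

```text
t 372 409 247 266
247 ####..................................
248 ##.#..................................
249 ##.#..............................###.
250 ##.#.............................##.##
251 ##.#.............................##.##
252 ##.#.............................##.##
253 ####.............................##.##
254 ####.............................##.##
255 ####.............................##.##
256 ####.............................##.##
257 ####.............................##.##
258 ####.............................##.##
259 ####.............................##.##
260 #.##.............................##.##
261 #.#################..............#####
262 ###############################..#####
263 ######################################
264 ######################.###############
265 .........############################.
266 .......................##############.
s 213 236 261 291
261 ...........#########....
262 ..####################..
263 .#####################..
264 ######################..
265 ######################..
266 ####################....
267 ######..................
2
[... 1353 characters left out ...]
51784324645996, 17.889907836914062), 6.34019136428833) sides [0.0482 0.036  0.0482 0.0358] c [0.4237 0.4031 0.028 ] dir [[0.048103162548919054, -0.002656728042281342], [-0.003403728368395531, -0.03587726563029431]]
  tri [[0.4217 0.4057 0.0181 0.0038]] side bbox (190, 163, 15, 13)
gauge ((259.98748779296875, 252.9261016845703), (64.47212219238281, 16.669261932373047), 1.6846843957901) [[0.4518 0.1842 0.012 ]
 [0.4979 0.1842 0.012 ]
 [0.4957 0.0051 0.012 ]
 [0.4496 0.006  0.012 ]]
tray ((517.1763916015625, 295.02813720703125), (44.96076583862305, 28.761030197143555), 85.03025817871094) [[ 0.427  -0.5612  0.034 ]
 [ 0.4352 -0.6391  0.034 ]
 [ 0.3159 -0.6424  0.034 ]
 [ 0.3078 -0.5655  0.034 ]]
```

```bash
python3 - <<'E'
from h import *
np.set_printoptions(precision=4,suppress=True)
s=cap('side');t=cap('top')
r=tri(t,[[373.5,262.5],[408,264.7],[390.7,263.6]],s,[[215.5,264],[215.5,289],[215.5,276]]);print('bar',r)
d=r[1,:2]-r[0,:2];print(np.linalg.norm(d),np.degrees(np.arctan2(d[0],-d[1])))
for k,z in (('grey',.061),):
    p=[p for a,b,p in blobs(masks(t)[k]) if a>3000][0]
    m=p[(p[:,0]>340)]
# tray top / plate
def box(c,key,w):
    m=masks(c)[key].copy();z=np.zeros_like(m);z[w[1]:w[3],w[0]:w[2]]=m[w[1]:w[3],w[0]:w[2]]
    ys,xs=np.where(z);return np.c_[xs,ys].astype(np.float32)
p=box(t,'yellow',(245,160,300,205));b=cv2.minAreaRect(p);print('tray',b,onz(t,cv2.boxPoints(b),.034),'centre',onz(t,[b[0]],.034))
h=cv2.cvtColor(t['color'],cv2.COLOR_RGB2HSV);q=h[240:266,262:285]
m=(q[...,0]>98)&(q[...,0]<120)&(q[...,1]>110)&(q[...,2]>80);ys,xs=np.where(m);print('plate px',xs.min()+262,xs.max()+262,ys.min()+240,ys.max()+240,onz(t,[[xs.mean()+262,ys.mean()+240]],.057))
# case corners by brightness
g=t['color'].min(2);m=np.zeros_like(g,bool);m[185:255,340:440]=g[185:255,340:440]>200
for a,b,pp in blobs(m,6): print('corner',b,onz(t,[pp.mean(0)],.061))
# anvil and red/green patch profile
for n in('red','green'):
    for a,b,pp in blobs(masks(t)[n],1):
        if 240<b[0]<265 and 240<b[1]<265: print(n,b,onz(t,[pp.mean(0)],.01))
E
```

```text
bar [[ 0.4485 -0.2101  0.0609  0.0027]
 [ 0.4437 -0.3019  0.0628  0.0037]
 [ 0.4461 -0.2559  0.0619  0.0032]]
0.09190909162058218 -3.0056856064355006
tray ((272.222900390625, 183.82015991210938), (40.477943420410156, 29.490392684936523), 2.726310968399048) [[0.6251 0.1218 0.034 ]
 [0.7088 0.1198 0.034 ]
 [0.7054 0.0066 0.034 ]
 [0.6217 0.0096 0.034 ]] centre [[0.6651 0.0645 0.034 ]]
plate px 270 272 245 259 [[0.4726 0.0645 0.057 ]]
corner (428, 244, 7, 7) [[ 0.4942 -0.3646  0.061 ]]
corner (349, 238, 7, 8) [[ 0.5059 -0.1523  0.061 ]]
corner (429, 196, 7, 7) [[ 0.6254 -0.371   0.061 ]]
corner (351, 190, 7, 8) [[ 0.6373 -0.1587  0.061 ]]
red (252, 259, 3, 3) [[0.4535 0.1143 0.01  ]]
red (252, 244, 3, 3) [[0.495  0.1143 0.01  ]]
green (255, 259, 3, 3) [[0.4541 0.1056 0.01  ]]
green (255, 244, 4, 4) [[0.4939 0.1051 0.01  ]]
```

```bash
cat >> h.py <<'E'
from scipy.spatial.transform import Rotation as Ro
def go(*targets):
    """targets: (x,y,z,yaw_of_tool_y deg); prints tool-frame shift and rotvec, tool straight down"""
    s=bot.read_state();R=np.array(s['tcp_rot']);p=np.array(s['position'])
    for x,y,z,w in targets:
        a=np.radians(w);Y=np.array([np.cos(a),np.sin(a),0]);Z=np.array([0,0,-1.]);T=np.c_[np.cross(Y,Z),Y,Z]
        print(np.round(R.T@(np.array([x,y,z])-p),4),np.round(Ro.from_matrix(R.T@T).as_rotvec(degrees=True),2))
E
python3 -c "
from h import *
go((.446,-.256,.15,-3.1),(.446,-.256,.043,-3.1))"
```

```text
[ 0.3572 -0.2549  0.0725] [-1.000e-02 -2.000e-02 -7.076e+01]
[ 0.3572 -0.2549  0.1795] [-1.000e-02 -2.000e-02 -7.076e+01]
```

The rows are not in the units I measure in: shifts go in shares of 0.8 m and turns go in shares of 180 degrees. I convert before sending: 0.357 m / 0.8 = 0.4463, -0.255 m / 0.8 = -0.3188, -70.8 degrees / 180 = -0.3933.

>>> {"fn": "steer_hand", "kwargs": {"increments": [[[0.4463,-0.3188,0.09],[0,0,-0.3933],0.4],[[0.4463,-0.3188,0.09],[0,0,-0.3933],0.4],[[0.4463,-0.3188,0.09],[0,0,-0.3933],0.4],[[0.4463,-0.3188,0.09],[0,0,-0.3933],0.4],[[0.4463,-0.3188,0.09],[0,0,-0.3933],0.4],[[0.4463,-0.3188,0.09],[0,0,-0.3933],0.4],[[0.4463,-0.3188,0.09],[0,0,-0.3933],0.4],[[0.4463,-0.3188,0.09],[0,0,-0.3933],0.4],[[0.4463,-0.3188,0.09],[0,0,-0.3933],0.4],[[0.4463,-0.3188,0.09],[0,0,-0.3933],0.4],[[0.4463,-0.3188,0.09],[0,0,-0.3933],0.4],[[0.4463,-0.3188,0.09],[0,0,-0.3933],0.4],[[0.4463,-0.3188,0.09],[0,0,-0.3933],0.4],[[0.4463,-0.3188,0.09],[0,0,-0.3933],0.4]]}}

```text
time_s: 1.8
position: [0.4453, -0.2575, 0.1508]
tcp_rot: [[0.056, 0.998, 0.0], [0.998, -0.056, -0.0], [-0.0, 0.0, -1.0]]
force: [0.4, -0.5, -0.0]
opening: 0.401
grasp_force: 0.0
```

```bash
python3 -c "
from h import *
go((.446,-.256,.043,-3.1));c=cap('side','s1')"
```

```text
[0.0016 0.0006 0.1078] [ 0.02  0.03 -0.1 ]
```

View pics/s1.png

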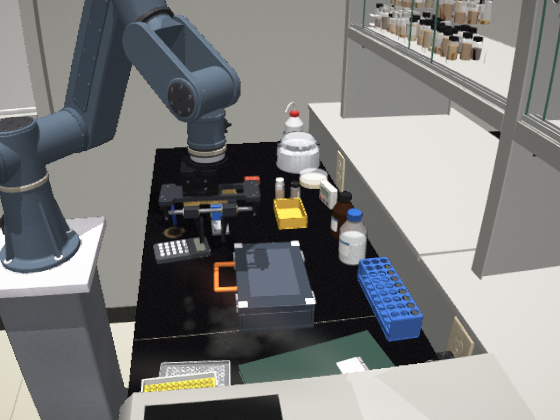

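Scaled: 0.108 m / 0.8 = 0.135, 0.09 m / 0.8 = 0.1125.

>>> {"fn": "steer_hand", "kwargs": {"increments": [[[0,0,0.0675],[0,0,0],0.4],[[0,0,0.1125],[0,0,0],0.4],[[0,0,0.135],[0,0,0],0.4],[[0,0,0.135],[0,0,0],0.4],[[0,0,0.135],[0,0,0],0],[[0,0,0.135],[0,0,0],0],[[0,0,0.135],[0,0,0],0],[[0,0,0.135],[0,0,0],0],[[0,0,0.135],[0,0,0],0],[[0,0,0.135],[0,0,0],0],[[0,0,0.135],[0,0,0],0]]}}

```text
time_s: 2.95
position: [0.447, -0.2567, 0.043]
tcp_rot: [[0.053, 0.999, 0.002], [0.999, -0.053, -0.002], [-0.002, 0.003, -1.0]]
force: [3.4, 0.3, 0.5]
opening: 0.103
grasp_force: 30.0
```

```bash
python3 -c "
from h import *
f0=.089
for f in np.linspace(f0,1.775,21)[1:]: print(np.round(.192*(np.cos(f0)-np.cos(f)),3),np.round(-.192*(np.sin(f)-np.sin(f0)),3))"
```

```text
0.002 -0.016
0.006 -0.032
0.01 -0.047
0.016 -0.062
0.024 -0.077
0.032 -0.091
0.042 -0.104
0.053 -0.116
0.064 -0.127
0.077 -0.137
0.09 -0.146
0.104 -0.154
0.119 -0.161
0.134 -0.166
0.15 -0.17
0.166 -0.173
0.182 -0.175
0.198 -0.175
0.214 -0.174
0.23 -0.171
```

Scaled: 0.224 m / 0.8 = 0.28, 0.212 m / 0.8 = 0.265.

>>> {"fn": "steer_hand", "kwargs": {"increments": [[[0,0.0025,-0.02],[0,0,0],0],[[0,0.0075,-0.04],[0,0,0],0],[[0,0.0125,-0.0588],[0,0,0],0],[[0,0.02,-0.0775],[0,0,0],0],[[0,0.03,-0.0963],[0,0,0],0],[[0,0.04,-0.1138],[0,0,0],0],[[0,0.0525,-0.13],[0,0,0],0],[[0,0.0663,-0.145],[0,0,0],0],[[0,0.08,-0.1588],[0,0,0],0],[[0,0.0963,-0.1713],[0,0,0],0],[[0,0.1125,-0.1825],[0,0,0],0],[[0,0.13,-0.1925],[0,0,0],0],[[0,0.1488,-0.2013],[0,0,0],0],[[0,0.1675,-0.2075],[0,0,0],0],[[0,0.1875,-0.2125],[0,0,0],0],[[0,0.2075,-0.2163],[0,0,0],0],[[0,0.2275,-0.2188],[0,0,0],0],[[0,0.2475,-0.2188],[0,0,0],0],[[0,0.265,-0.2175],[0,0,0],0],[[0,0.28,-0.215],[0,0,0],0]]}}

```text
time_s: 4.95
position: [0.6721, -0.2689, 0.2201]
tcp_rot: [[0.053, 0.999, 0.007], [0.999, -0.053, -0.004], [-0.004, 0.007, -1.0]]
force: [0.6, 0.2, 17.3]
opening: 0.101
grasp_force: 30.0
```

```bash
python3 -c "
from h import *
cap('side','s2')"
```

```text
(no output)
```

View pics/s2.png

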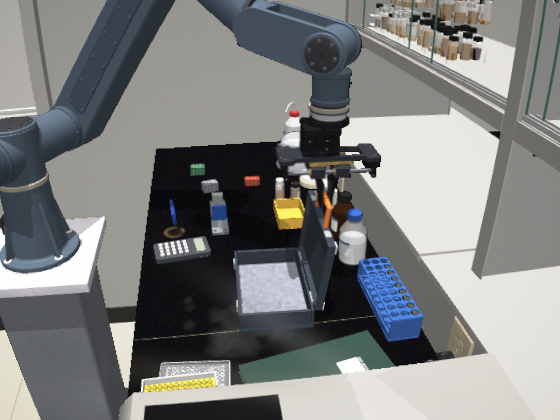

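Scaled: -0.08 m / 0.8 = -0.1, -0.07 m / 0.8 = -0.0875.

>>> {"fn": "steer_hand", "kwargs": {"increments": [[[0,0,0],[0,0,0],0.4],[[0,0,0],[0,0,0],0.4],[[0,0,0],[0,0,0],0.4],[[0,0,-0.0375],[0,0,0],0.4],[[0,0,-0.0875],[0,0,0],0.4],[[0,0,-0.1],[0,0,0],0.4],[[0,0,-0.1],[0,0,0],0.4]]}}

```text
time_s: 5.7
position: [0.6696, -0.2685, 0.2962]
tcp_rot: [[0.054, 0.999, 0.002], [0.999, -0.054, -0.002], [-0.001, 0.002, -1.0]]
force: [-0.6, -0.7, -1.3]
opening: 0.397
grasp_force: 0.0
```

```bash
python3 -c "
from h import *
go((.4585,.2755,.12,16),(.4585,.2755,.004,16))"
```

```text
[ 0.5322 -0.2403  0.1749] [  0.1    0.1  -19.07]
[ 0.5324 -0.2405  0.2909] [  0.1    0.1  -19.07]
```

Scaled: 0.532 m / 0.8 = 0.665, -0.24 m / 0.8 = -0.3, -19.1 degrees / 180 = -0.1061.

>>> {"fn": "steer_hand", "kwargs": {"increments": [[[0.665,-0.3,0],[0,0,-0.1061],0.9],[[0.665,-0.3,0],[0,0,-0.1061],0.9],[[0.665,-0.3,0],[0,0,-0.1061],0.9],[[0.665,-0.3,0],[0,0,-0.1061],0.9],[[0.665,-0.3,0],[0,0,-0.1061],0.9],[[0.665,-0.3,0],[0,0,-0.1061],0.9],[[0.665,-0.3,0.2125],[0,0,-0.1061],0.9],[[0.665,-0.3,0.2125],[0,0,-0.1061],0.9],[[0.665,-0.3,0.2125],[0,0,-0.1061],0.9],[[0.665,-0.3,0.2125],[0,0,-0.1061],0.9],[[0.665,-0.3,0.2125],[0,0,-0.1061],0.9],[[0.665,-0.3,0.2125],[0,0,-0.1061],0.9],[[0.665,-0.3,0.2125],[0,0,-0.1061],0.9],[[0.665,-0.3,0.2125],[0,0,-0.1061],0.9],[[0.665,-0.3,0.2125],[0,0,-0.1061],0.9],[[0.665,-0.3,0.2125],[0,0,-0.1061],0.9]]}}

```text
time_s: 7.3
position: [0.4583, 0.275, 0.1243]
tcp_rot: [[-0.276, 0.961, -0.001], [0.961, 0.276, -0.001], [-0.0, -0.001, -1.0]]
force: [0.5, -0.4, 0.1]
opening: 0.9
grasp_force: 0.0
```

```bash
python3 -c "
from h import *
go((.4585,.2755,.12,16),(.4585,.2755,.004,16))
cap('top','t3');c=cap('side','s3');a=cv2.imread('pics/t3.png');b=cv2.imread('pics/s3.png')
cv2.imwrite('pics/m3.png',np.hstack([cv2.resize(a[180:300,120:320],(400,240),interpolation=2),cv2.resize(b[140:260,150:350],(400,240),interpolation=2)]))"
```

```text
[0.0004 0.0003 0.0043] [-0.04  0.02  0.  ]
[0.0005 0.0004 0.1203] [-0.04  0.02  0.  ]
```

View pics/m3.png

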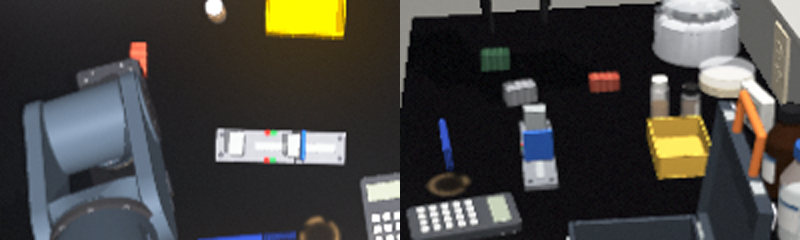

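Scaled: 0.12 m / 0.8 = 0.15, 0.11 m / 0.8 = 0.1375.

>>> {"fn": "steer_hand", "kwargs": {"increments": [[[0,0,0.0625],[0,0,0],0.9],[[0,0,0.1125],[0,0,0],0.9],[[0,0,0.1375],[0,0,0],0.9],[[0,0,0.15],[0,0,0],0.9],[[0,0,0.15],[0,0,0],0.9],[[0,0,0.15],[0,0,0],0],[[0,0,0.15],[0,0,0],0],[[0,0,0.15],[0,0,0],0],[[0,0,0.15],[0,0,0],0],[[0,0,0.15],[0,0,0],0],[[0,0,0.15],[0,0,0],0],[[0,0,0.15],[0,0,0],0],[[0,0,0.1125],[0,0,0],0],[[0,0,0.0625],[0,0,0],0],[[0,0,0.025],[0,0,0],0],[[0,0,0.025],[0,0,0],0]]}}

```text
time_s: 9.0
position: [0.4609, 0.2771, 0.1081]
tcp_rot: [[-0.277, 0.961, 0.008], [0.961, 0.277, 0.003], [0.001, 0.009, -1.0]]
force: [1.2, 0.6, -0.6]
opening: 0.525
grasp_force: 30.0
```

```bash
python3 -c "
from h import *
p=np.array([.4735,.105]);u=np.array([.012,.9999])
c=p+u*.020;print(c)
go((*c,.08,-.7),(*c,.0145,-.7))
cap('side','s4')"
```

```text
[0.47374  0.124998]
[-0.1497 -0.03    0.0278] [ 0.49 -0.1  16.76]
[-0.1498 -0.0306  0.0933] [ 0.49 -0.1  16.76]
```

View pics/s4.png

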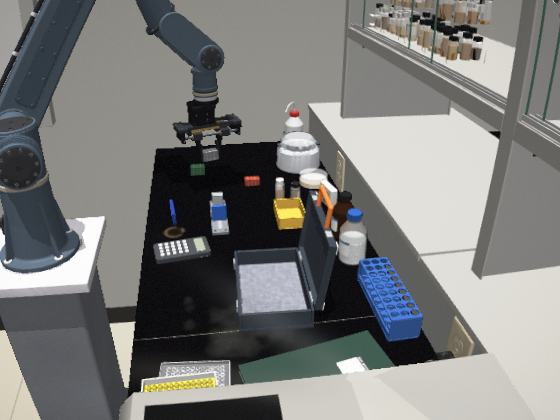

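Scaled: -0.156 m / 0.8 = -0.195, -0.032 m / 0.8 = -0.04, 16.8 degrees / 180 = 0.0933.

>>> {"fn": "steer_hand", "kwargs": {"increments": [[[-0.195,-0.04,0],[0,0,0.0933],0],[[-0.195,-0.04,0],[0,0,0.0933],0],[[-0.195,-0.04,0],[0,0,0.0933],0],[[-0.195,-0.04,0],[0,0,0.0933],0],[[-0.195,-0.04,0.0375],[0,0,0.0933],0],[[-0.195,-0.04,0.0375],[0,0,0.0933],0],[[-0.195,-0.04,0.0375],[0,0,0.0933],0]]}}

```text
time_s: 9.75
position: [0.4692, 0.1177, 0.0735]
tcp_rot: [[0.013, 1.0, -0.004], [1.0, -0.013, 0.0], [0.0, -0.004, -1.0]]
force: [-0.4, 0.1, -0.6]
opening: 0.528
grasp_force: 30.0
```

```bash
python3 -c "
from h import *
go((.4736,.118,.0155,-.7))
s=cap('side');t=cap('top');g=lambda c,P,r,sc:cv2.resize(c['color'][P[1]:P[3],P[0]:P[2],::-1],r,interpolation=2)
cv2.imwrite('pics/m5.png',np.hstack([g(s,(150,130,350,280),(400,300),2),g(t,(150,200,350,350),(400,300),2)]))"
```

```text
[0.0004 0.0047 0.0579] [-0.23 -0.   -0.03]
```

View pics/m5.png

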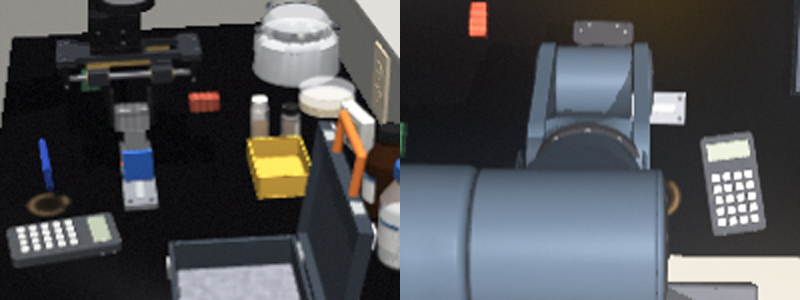

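Scaled: 0.058 m / 0.8 = 0.0725, 0.056 m / 0.8 = 0.07.

>>> {"fn": "steer_hand", "kwargs": {"increments": [[[0,0.0038,0.0375],[0,0,0],0],[[0,0.005,0.0625],[0,0,0],0],[[0,0.005,0.07],[0,0,0],0],[[0,0.005,0.0725],[0,0,0],0],[[0,0.005,0.0725],[0,0,0],0]]}}

```text
time_s: 10.35
position: [0.4749, 0.1175, 0.0172]
tcp_rot: [[0.012, 1.0, 0.001], [1.0, -0.012, 0.0], [0.0, 0.001, -1.0]]
force: [0.2, 0.9, 0.7]
opening: 0.524
grasp_force: 30.0
```

Scaled: -0.093 m / 0.8 = -0.1163, -0.08 m / 0.8 = -0.1.

>>> {"fn": "steer_hand", "kwargs": {"increments": [[[0,0,0.0025],[0,0,0],0],[[0,0,0.0025],[0,0,0],0],[[0,0,0.0025],[0,0,0],0.75],[[0,0,0.0025],[0,0,0],0.75],[[0,0,0.0025],[0,0,0],0.75],[[0,0,-0.0375],[0,0,0],0.75],[[0,0,-0.0875],[0,0,0],0.75],[[0,0,-0.1],[0,0,0],0.75],[[0,-0.0013,-0.1],[0,0,0],0],[[-0.0625,0,-0.1],[0,0,0],0],[[-0.1163,0,-0.1],[0,0,0],0],[[-0.1163,0,-0.1],[0,0,0],0],[[-0.1163,0,-0.1],[0,0,0],0]]}}

```text
time_s: 11.65
position: [0.4723, 0.0236, 0.0954]
tcp_rot: [[0.016, 1.0, -0.003], [1.0, -0.016, 0.001], [0.001, -0.003, -1.0]]
force: [0.2, 0.2, -0.2]
opening: 0.386
grasp_force: 0.0
```

```bash
python3 -c "
from h import *
go((.473,.03,.035,-.7))
s=cap('side');g=lambda c,P,r,sc:cv2.resize(c['color'][P[1]:P[3],P[0]:P[2],::-1],r,interpolation=2)
cv2.imwrite('pics/m6.png',g(s,(170,130,290,250),(400,400),2))"
```

```text
[0.0064 0.0008 0.0604] [-0.17 -0.05 -0.23]
```

View pics/m6.png

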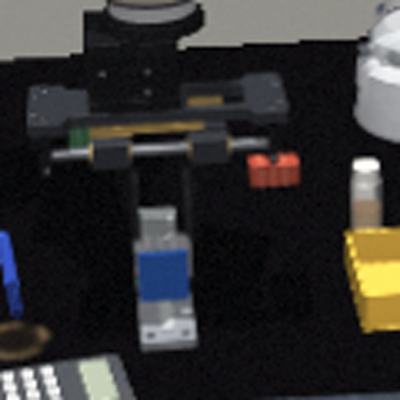

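Scaled: 0.062 m / 0.8 = 0.0775, 0.03 m / 0.8 = 0.0375.

>>> {"fn": "steer_hand", "kwargs": {"increments": [[[0.0063,0.0013,0.0375],[0,0,0],0],[[0.0063,0.0013,0.075],[0,0,0],0],[[0.0063,0.0013,0.0775],[0,0,0],0],[[0.0063,0.0013,0.0775],[0,0,0],0],[[0.0188,0.0013,0.0775],[0,0,0],0],[[0.0313,0.0013,0.0775],[0,0,0],0],[[0.0413,0.0013,0.0775],[0,0,0],0],[[0.0513,0.0013,0.0775],[0,0,0],0],[[0.0588,0.0013,0.0775],[0,0,0],0],[[0.065,0.0013,0.0775],[0,0,0],0],[[0.0675,0.0013,0.0775],[0,0,0],0],[[0.0675,0.0013,0.0775],[0,0,0],0]]}}

```text
time_s: 12.9
position: [0.4751, 0.0784, 0.0346]
tcp_rot: [[0.013, 1.0, 0.0], [1.0, -0.013, 0.0], [0.0, 0.0, -1.0]]
force: [0.0, -0.5, 0.9]
opening: 0.005
grasp_force: 0.4
```

Scaled: 0.006 m / 0.8 = 0.0075, 0.004 m / 0.8 = 0.005.

>>> {"fn": "steer_hand", "kwargs": {"increments": [[[0.0025,0,0],[0,0,0],0],[[0.005,0,0],[0,0,0],0],[[0.0075,0,0],[0,0,0],0],[[0.0075,0,0],[0,0,0],0]]}}

```text
time_s: 13.3
position: [0.4752, 0.0832, 0.0345]
tcp_rot: [[0.012, 1.0, -0.0], [1.0, -0.012, -0.002], [-0.002, -0.0, -1.0]]
force: [0.2, -7.6, 0.7]
opening: 0.002
grasp_force: 3.6
```

>>> {"fn": "steer_hand", "kwargs": {"increments": [[[0.0025,0,0],[0,0,0],0],[[0.005,0,0],[0,0,0],0],[[0.005,0,0],[0,0,0],0]]}}

```text
time_s: 13.6
position: [0.4752, 0.0835, 0.0346]
tcp_rot: [[0.008, 1.0, -0.001], [1.0, -0.008, -0.007], [-0.007, -0.001, -1.0]]
force: [-1.6, -26.2, 2.9]
opening: 0.002
grasp_force: 13.3
```

>>> {"fn": "steer_hand", "kwargs": {"increments": [[[0,0,0],[0,0,0],0],[[0,0,0],[0,0,0],0],[[0,0,0],[0,0,0],0],[[0,0,0],[0,0,0],0],[[0,0,0],[0,0,0],0],[[0,0,0],[0,0,0],0],[[0,0,0],[0,0,0],0],[[0,0,0],[0,0,0],0],[[0,0,0],[0,0,0],0],[[0,0,0],[0,0,0],0],[[0,0,0],[0,0,0],0],[[0,0,0],[0,0,0],0]]}}

```text
time_s: 14.8
position: [0.4752, 0.0835, 0.0346]
tcp_rot: [[0.009, 1.0, -0.001], [1.0, -0.009, -0.006], [-0.006, -0.001, -1.0]]
force: [-1.8, -25.5, 2.1]
opening: 0.009
grasp_force: 12.9
```

```bash
python3 -c "
from h import *
s=cap('side');t=cap('top');g=lambda c,P,r,sc:cv2.resize(c['color'][P[1]:P[3],P[0]:P[2],::-1],r,interpolation=2)
cv2.imwrite('pics/m7.png',np.hstack([g(s,(180,150,260,230),(400,400),2),g(t,(220,220,300,300),(400,400),2)]))"
```

```text
(no output)
```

View pics/m7.png

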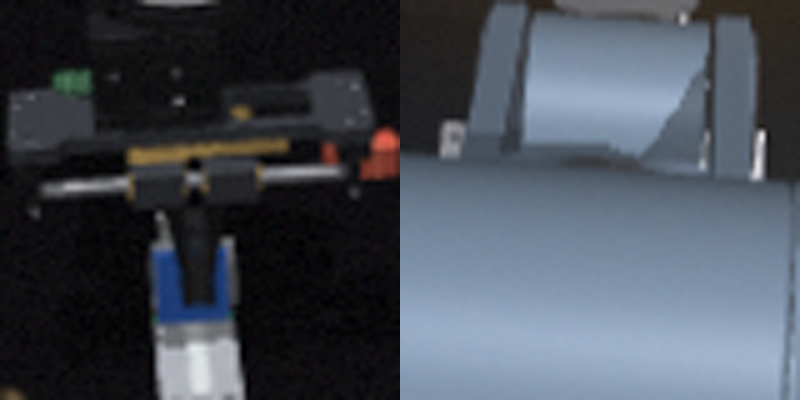

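Scaled: -0.07 m / 0.8 = -0.0875, -0.055 m / 0.8 = -0.0688.

>>> {"fn": "steer_hand", "kwargs": {"increments": [[[-0.0375,0,0],[0,0,0],0],[[-0.0688,0,0],[0,0,0],0],[[-0.0688,0,-0.05],[0,0,0],0.2],[[-0.0688,0,-0.0875],[0,0,0],0.75],[[0,0,-0.0875],[0,0,0],0.75],[[0.0575,0,-0.0875],[0,0,0],0.75],[[0.0575,0,-0.0875],[0,0,0],0.75],[[0.0575,0,-0.0875],[0,0,0],0.75],[[0.0575,0,-0.0875],[0,0,0],0.75]]}}

```text
time_s: 15.8
position: [0.4753, 0.1337, 0.1042]
tcp_rot: [[0.013, 1.0, -0.001], [1.0, -0.013, -0.0], [-0.0, -0.001, -1.0]]
force: [-0.8, 0.2, 0.5]
opening: 0.556
grasp_force: 0.0
```

```bash
python3 -c "
from h import *
go((.4745,.131,.0145,-.7));print(bot.read_state()['joint_positions'])"
```

```text
[-0.0027 -0.0006  0.0897] [-0.07  0.01 -0.06]
[ 2.72649835e+00  3.11826956e+01  1.06860237e+02 -1.11012201e-02
  4.20300683e+01  3.49825393e+00]
```

Scaled: 0.09 m / 0.8 = 0.1125, 0.085 m / 0.8 = 0.1063.

>>> {"fn": "steer_hand", "kwargs": {"increments": [[[-0.0038,0,0],[0,0,0],0.75],[[-0.0038,0,0],[0,0,0],0.75],[[-0.0038,0,0.05],[0,0,0],0.75],[[-0.0038,0,0.0875],[0,0,0],0.75],[[-0.0038,0,0.1063],[0,0,0],0.75],[[-0.0038,0,0.1125],[0,0,0],0.75],[[-0.0038,0,0.1125],[0,0,0],0.75],[[-0.0038,0,0.1125],[0,0,0],0],[[-0.0038,0,0.1125],[0,0,0],0],[[-0.0038,0,0.1125],[0,0,0],0],[[-0.0038,0,0.1125],[0,0,0],0],[[-0.0038,0,0.1125],[0,0,0],0],[[-0.0038,0,0.1125],[0,0,0],0],[[-0.0038,0,0.075],[0,0,0],0],[[-0.0038,0,0.025],[0,0,0],0],[[-0.0038,0,-0.0125],[0,0,0],0],[[-0.0038,0,-0.025],[0,0,0],0],[[-0.0038,0,-0.025],[0,0,0],0]]}}

```text
time_s: 17.6
position: [0.4766, 0.1313, 0.1257]
tcp_rot: [[0.013, 1.0, 0.003], [1.0, -0.013, 0.0], [0.0, 0.003, -1.0]]
force: [0.2, -0.5, -0.5]
opening: 0.529
grasp_force: 30.0
```

```bash
python3 -c "
from h import *
go((.555,-.312,.12,-93),(.555,-.312,.0125,-93))"
```

```text
[-0.4423  0.0841  0.0059] [ 0.14 -0.17 92.26]
[-0.4423  0.0837  0.1134] [ 0.14 -0.17 92.26]
```

Scaled: -0.442 m / 0.8 = -0.5525, 0.084 m / 0.8 = 0.105, 92.2 degrees / 180 = 0.5122.

>>> {"fn": "steer_hand", "kwargs": {"increments": [[[-0.5525,0.105,-0.025],[0,0,0.5122],0],[[-0.5525,0.105,-0.025],[0,0,0.5122],0],[[-0.5525,0.105,-0.025],[0,0,0.5122],0],[[-0.5525,0.105,-0.025],[0,0,0.5122],0],[[-0.5525,0.105,-0.025],[0,0,0.5122],0],[[-0.5525,0.105,-0.025],[0,0,0.5122],0],[[-0.5525,0.105,-0.025],[0,0,0.5122],0],[[-0.5525,0.105,-0.025],[0,0,0.5122],0],[[-0.5525,0.105,-0.025],[0,0,0.5122],0],[[-0.5525,0.105,-0.025],[0,0,0.5122],0],[[-0.5525,0.105,-0.025],[0,0,0.5122],0],[[-0.5525,0.105,-0.025],[0,0,0.5122],0],[[-0.5525,0.105,-0.025],[0,0,0.5122],0],[[-0.5525,0.105,-0.025],[0,0,0.5122],0],[[-0.5525,0.105,-0.025],[0,0,0.5122],0]]}}

```text
time_s: 19.1
position: [0.5539, -0.3113, 0.1442]
tcp_rot: [[0.999, -0.05, -0.001], [-0.05, -0.999, 0.0], [-0.001, -0.0, -1.0]]
force: [0.4, -0.8, -0.3]
opening: 0.526
grasp_force: 30.0
```

```bash
python3 -c "
from h import *
go((.555,-.312,.0125,-93))
cap('side','s8')"
```

```text
[0.0012 0.0007 0.1317] [-0.02  0.03  0.14]
```

View pics/s8.png

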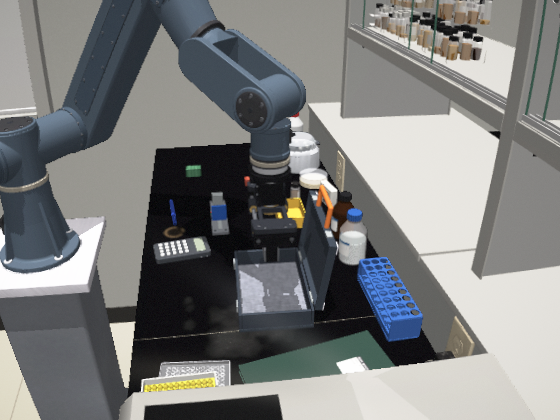

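Scaled: 0.131 m / 0.8 = 0.1638, 0.12 m / 0.8 = 0.15.

>>> {"fn": "steer_hand", "kwargs": {"increments": [[[0,0,0.0625],[0,0,0],0],[[0,0,0.125],[0,0,0],0],[[0,0,0.15],[0,0,0],0],[[0,0,0.1638],[0,0,0],0],[[0,0,0.1638],[0,0,0],0],[[0,0,0.1638],[0,0,0],0.65],[[0,0,0.1638],[0,0,0],0.65],[[0,0,0.1638],[0,0,0],0.65],[[0,0,0.125],[0,0,0],0.65],[[0,0,0.0625],[0,0,0],0.65],[[0,0,0],[0,0,0],0.8],[[0,0,-0.05],[0,0,0],0.9],[[0,0,-0.05],[0,0,0],0.9]]}}

```text
time_s: 20.45
position: [0.5578, -0.3149, 0.1927]
tcp_rot: [[0.999, -0.051, 0.012], [-0.051, -0.999, -0.01], [0.013, 0.01, -1.0]]
force: [0.9, -0.2, -0.2]
opening: 0.834
grasp_force: 0.0
```

```bash
cat > m.py <<'E'
from h import *
np.set_printoptions(precision=4,suppress=True)
s=cap('side');t=cap('top')
for n in('red','green'):
    for c in(t,s):
        for a,b,p in blobs(masks(c)[n]):
            top=c is t
            if top and not(100<b[0]<250 and 130<b[1]<310): continue
            if not top and not(150<b[0]<300 and 140<b[1]<250): continue
            if top:
                r=cv2.minAreaRect(p.astype(np.float32));cr=onz(t,cv2.boxPoints(r),0.025);e=np.diff(cr,axis=0)
                i=np.argmax(np.linalg.norm(e,axis=1));pt=p.mean(0)
                print(n,a,b,'c',cr.mean(0),'sides',np.linalg.norm(e[:2],axis=1),'yaw',np.degrees(np.arctan2(e[i,1],e[i,0])))
            else: print(n,'side',a,b,'tri',tri(t,[pt],s,[p.mean(0)]))
g=lambda c,P,r:cv2.resize(c['color'][P[1]:P[3],P[0]:P[2],::-1],r,interpolation=2)
cv2.imwrite('pics/m9.png',np.hstack([g(s,(170,140,370,340),(400,400)),g(t,(120,160,320,360),(400,400))]))
E
python3 m.py
```

```text
red 147.5 (184, 201, 10, 18) c [0.5899 0.2955 0.025 ] sides [0.025  0.0478] yaw -177.7503810006166
red side 34.5 (244, 176, 6, 10) tri [[0.5807 0.2963 0.017  0.0197]]
green 204.5 (145, 268, 14, 19) c [0.4025 0.388  0.025 ] sides [0.0352 0.0486] yaw -177.1071341348194
green side 147.5 (183, 166, 16, 12) tri [[0.3999 0.3898 0.0177 0.0044]]
```

View pics/m9.png

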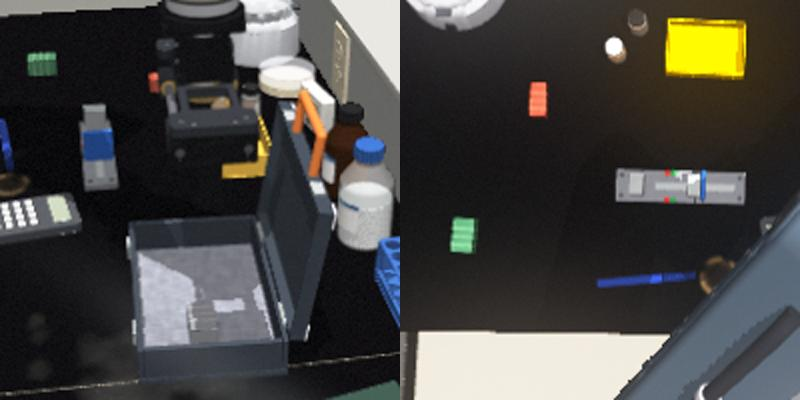

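```bash
python3 -c "
from h import *
go((.590,.297,.12,2),(.590,.297,.12,-178))"
```

```text
[ 0.004  -0.6105  0.0652] [ 2.400e-01 -3.000e-02 -9.495e+01]
[ 0.004  -0.6105  0.0652] [-2.000e-02 -2.400e-01  8.505e+01]
```

The rows are not in the units I measure in: shifts go in shares of 0.8 m and turns go in shares of 180 degrees. I convert before sending: -0.61 m / 0.8 = -0.7625, 0.06 m / 0.8 = 0.075, -95 degrees / 180 = -0.5278.

>>> {"fn": "steer_hand", "kwargs": {"increments": [[[-0.025,-0.0625,-0.0375],[0,0,0],0.9],[[0.005,-0.7625,-0.0375],[0,0,-0.5278],0.9],[[0.005,-0.7625,-0.0375],[0,0,-0.5278],0.9],[[0.005,-0.7625,-0.0375],[0,0,-0.5278],0.9],[[0.005,-0.7625,-0.0375],[0,0,-0.5278],0.9],[[0.005,-0.7625,-0.0375],[0,0,-0.5278],0.9],[[0.005,-0.7625,-0.0375],[0,0,-0.5278],0.9],[[0.005,-0.7625,-0.0375],[0,0,-0.5278],0.9],[[0.005,-0.7625,-0.0375],[0,0,-0.5278],0.9],[[0.005,-0.7625,-0.0375],[0,0,-0.5278],0.9],[[0.005,-0.7625,-0.0375],[0,0,-0.5278],0.9],[[0.005,-0.7625,-0.0375],[0,0,-0.5278],0.9],[[0.005,-0.7625,0.075],[0,0,-0.5278],0.9],[[0.005,-0.7625,0.075],[0,0,-0.5278],0.9],[[0.005,-0.7625,0.075],[0,0,-0.5278],0.9],[[0.005,-0.7625,0.075],[0,0,-0.5278],0.9],[[0.005,-0.7625,0.075],[0,0,-0.5278],0.9]]}}

```text
time_s: 22.25
position: [0.5907, 0.2966, 0.1262]
tcp_rot: [[-0.035, 0.999, 0.003], [0.999, 0.035, 0.001], [0.001, 0.003, -1.0]]
force: [0.2, 0.3, -0.2]
opening: 0.898
grasp_force: 0.0
```

```bash
python3 -c "
from h import *
go((.590,.297,.004,2))
s=cap('side')
print([(b,a) for a,b,p in blobs(masks(s)['red']) if 150<b[0]<300 and 140<b[1]<250])"
```

```text
[ 0.0003 -0.001   0.1222] [ 0.15 -0.03 -0.  ]
[((244, 176, 16, 10), 126.0)]
```

Scaled: 0.122 m / 0.8 = 0.1525, 0.11 m / 0.8 = 0.1375.

>>> {"fn": "steer_hand", "kwargs": {"increments": [[[0,0,0.0625],[0,0,0],0.9],[[0,0,0.1125],[0,0,0],0.9],[[0,0,0.1375],[0,0,0],0.9],[[0,0,0.1525],[0,0,0],0.9],[[0,0,0.1525],[0,0,0],0.9],[[0,0,0.1525],[0,0,0],0],[[0,0,0.1525],[0,0,0],0],[[0,0,0.1525],[0,0,0],0],[[0,0,0.1525],[0,0,0],0],[[0,0,0.1525],[0,0,0],0],[[0,0,0.1525],[0,0,0],0],[[0,0,0.1525],[0,0,0],0],[[0,0,0.1125],[0,0,0],0],[[0,0,0.0625],[0,0,0],0],[[0,0,0.025],[0,0,0],0],[[0,0,0.025],[0,0,0],0],[[0,0,0.025],[0,0,0],0]]}}

```text
time_s: 24.0
position: [0.5893, 0.2971, 0.1048]
tcp_rot: [[-0.036, 0.999, 0.001], [0.999, 0.036, 0.0], [0.0, 0.001, -1.0]]
force: [0.0, -0.7, -0.3]
opening: 0.526
grasp_force: 29.7
```

```bash
python3 -c "
from h import *
go((.4745,.117,.1,-.7),(.4745,.117,.016,-.7))"
```

```text
[-0.1759 -0.1212  0.0047] [ 0.04 -0.01  2.75]
[-0.1759 -0.1213  0.0887] [ 0.04 -0.01  2.75]
```

Scaled: -0.176 m / 0.8 = -0.22, -0.121 m / 0.8 = -0.1513, 2.7 degrees / 180 = 0.015.

>>> {"fn": "steer_hand", "kwargs": {"increments": [[[-0.22,-0.1513,0],[0,0,0.015],0],[[-0.22,-0.1513,0],[0,0,0.015],0],[[-0.22,-0.1513,0],[0,0,0.015],0],[[-0.22,-0.1513,0],[0,0,0.015],0],[[-0.22,-0.1513,0],[0,0,0.015],0],[[-0.22,-0.1513,0],[0,0,0.015],0],[[-0.22,-0.1513,0],[0,0,0.015],0]]}}

```text
time_s: 24.7
position: [0.4757, 0.1172, 0.104]
tcp_rot: [[0.012, 1.0, 0.001], [1.0, -0.012, 0.0], [0.0, 0.001, -1.0]]
force: [0.8, 1.0, -0.3]
opening: 0.532
grasp_force: 29.7
```

```bash
python3 -c "
from h import *
go((.4745,.117,.016,-.7));s=cap('side');p=np.array(bot.read_state()['position'])
print(proj(s,p+[0,0,.007]),[(b,a,p.mean(0)) for a,b,p in blobs(masks(s)['red']) if 150<b[0]<300 and 100<b[1]<250])"
```

```text
[-0.0003 -0.0013  0.088 ] [ 0.03 -0.03  0.  ]
[[218.31408918 179.14919972]] [((209, 173, 18, 12), 162.0, array([217.38, 178.04])), ((290, 111, 9, 6), 36.5, array([293.82608696, 113.39130435]))]
```

Red is held where expected. Lower, release, and go behind the plate.

Scaled: 0.0895 m / 0.8 = 0.1119, -0.088 m / 0.8 = -0.11.

>>> {"fn": "steer_hand", "kwargs": {"increments": [[[0,-0.0013,0.0625],[0,0,0],0],[[0,-0.0013,0.0938],[0,0,0],0],[[0,-0.0013,0.1063],[0,0,0],0],[[0,-0.0013,0.1119],[0,0,0],0],[[0,-0.0013,0.1119],[0,0,0],0],[[0,-0.0013,0.1119],[0,0,0],0.75],[[0,-0.0013,0.1119],[0,0,0],0.75],[[0,-0.0013,0.1119],[0,0,0],0.75],[[0,-0.0013,0.0625],[0,0,0],0.75],[[0,-0.0013,0.0125],[0,0,0],0.75],[[0,-0.0013,0.0125],[0,0,0],0.3],[[-0.05,0,0.0125],[0,0,0],0],[[-0.11,0,0.0125],[0,0,0],0],[[-0.11,0,0.0125],[0,0,0],0],[[-0.11,0,0.0125],[0,0,0],0],[[-0.11,0,0.0125],[0,0,0],0],[[-0.11,0,0.0625],[0,0,0],0],[[-0.11,0,0.0863],[0,0,0],0],[[-0.11,0,0.0863],[0,0,0],0]]}}

```text
time_s: 26.65
position: [0.4716, 0.0306, 0.0335]
tcp_rot: [[0.009, 1.0, -0.006], [1.0, -0.009, 0.001], [0.001, -0.006, -1.0]]
force: [-0.9, 0.7, -0.1]
opening: 0.039
grasp_force: 0.0
```

Scaled: 0.056 m / 0.8 = 0.07, 0.054 m / 0.8 = 0.0675.

>>> {"fn": "steer_hand", "kwargs": {"increments": [[[0.0125,0.0025,0],[0,0,0],0],[[0.025,0.0025,0],[0,0,0],0],[[0.035,0.0025,0],[0,0,0],0],[[0.045,0.0025,0],[0,0,0],0],[[0.0525,0.0025,0],[0,0,0],0],[[0.0588,0.0025,0],[0,0,0],0],[[0.0625,0.0025,0],[0,0,0],0],[[0.065,0.0025,0],[0,0,0],0],[[0.0675,0.0025,0],[0,0,0],0],[[0.07,0.0025,0],[0,0,0],0],[[0.07,0.0025,0],[0,0,0],0]]}}

```text
time_s: 27.75
position: [0.4762, 0.085, 0.0355]
tcp_rot: [[0.012, 1.0, -0.0], [1.0, -0.012, 0.0], [0.0, -0.0, -1.0]]
force: [0.9, -0.9, 0.2]
opening: 0.011
grasp_force: 0.5
```

>>> {"fn": "steer_hand", "kwargs": {"increments": [[[0.0025,0,0],[0,0,0],0],[[0.005,0,0],[0,0,0],0],[[0.0075,0,0],[0,0,0],0],[[0.0075,0,0],[0,0,0],0]]}}

```text
time_s: 28.15
position: [0.4763, 0.0892, 0.0355]
tcp_rot: [[0.009, 1.0, -0.001], [1.0, -0.009, -0.003], [-0.003, -0.001, -1.0]]
force: [0.1, -10.9, -0.3]
opening: 0.007
grasp_force: 5.5
```

Scaled: 0.003 m / 0.8 = 0.0038, 0.002 m / 0.8 = 0.0025.

>>> {"fn": "steer_hand", "kwargs": {"increments": [[[0.0025,0,0],[0,0,0],0],[[0.0038,0,0],[0,0,0],0],[[0.0038,0,0],[0,0,0],0],[[0.0038,0,0],[0,0,0],0],[[0.0038,0,0],[0,0,0],0],[[0.0038,0,0],[0,0,0],0],[[0.0038,0,0],[0,0,0],0],[[0.0038,0,0],[0,0,0],0],[[0.0038,0,0],[0,0,0],0],[[0.0038,0,0],[0,0,0],0],[[0.0038,0,0],[0,0,0],0],[[0.0038,0,0],[0,0,0],0],[[0.0038,0,0],[0,0,0],0],[[0.0038,0,0],[0,0,0],0],[[0.0038,0,0],[0,0,0],0]]}}

```text
time_s: 29.65
position: [0.4763, 0.0894, 0.0356]
tcp_rot: [[0.007, 1.0, -0.001], [1.0, -0.007, -0.006], [-0.006, -0.001, -1.0]]
force: [-1.5, -24.0, 1.7]
opening: 0.007
grasp_force: 12.2
```

>>> {"fn": "steer_hand", "kwargs": {"increments": [[[-0.0375,0,0],[0,0,0],0],[[-0.0688,0,0],[0,0,0],0],[[-0.0688,0,-0.05],[0,0,0],0.3],[[-0.0688,0,-0.0875],[0,0,0],0.75],[[0,0,-0.0875],[0,0,0],0.75],[[0.05,0,-0.0875],[0,0,0],0.75],[[0.05,0,-0.0875],[0,0,0],0.75],[[0.05,0,-0.0875],[0,0,0],0.75],[[0.05,0,-0.0875],[0,0,0],0.75],[[0.05,0,-0.0875],[0,0,0],0.75]]}}

```text
time_s: 30.65
position: [0.4767, 0.1329, 0.1053]
tcp_rot: [[0.013, 1.0, -0.001], [1.0, -0.013, -0.0], [-0.0, -0.001, -1.0]]
force: [-0.7, 0.1, -0.5]
opening: 0.648
grasp_force: 0.0
```

```bash
python3 -c "
from h import *
go((.4745,.134,.0145,-.7))"
```

```text
[ 0.001  -0.0021  0.0908] [-0.05  0.   -0.04]
```

Scaled: 0.091 m / 0.8 = 0.1138, 0.07 m / 0.8 = 0.0875.

>>> {"fn": "steer_hand", "kwargs": {"increments": [[[0.0013,-0.0013,0.05],[0,0,0],0.75],[[0.0013,-0.0013,0.0875],[0,0,0],0.75],[[0.0013,-0.0013,0.1063],[0,0,0],0.75],[[0.0013,-0.0013,0.1138],[0,0,0],0.75],[[0.0013,-0.0013,0.1138],[0,0,0],0.75],[[0.0013,-0.0013,0.1138],[0,0,0],0],[[0.0013,-0.0013,0.1138],[0,0,0],0],[[0.0013,-0.0013,0.1138],[0,0,0],0],[[0.0013,-0.0013,0.1138],[0,0,0],0],[[0.0013,-0.0013,0.1138],[0,0,0],0],[[0.0013,-0.0013,0.1138],[0,0,0],0],[[0.0013,-0.0013,0.075],[0,0,0],0],[[0.0013,-0.0013,0.025],[0,0,0],0],[[0.0013,-0.0013,-0.0125],[0,0,0],0],[[0.0013,-0.0013,-0.0125],[0,0,0],0]]}}

```text
time_s: 32.15
position: [0.4787, 0.1352, 0.1191]
tcp_rot: [[0.011, 1.0, 0.009], [1.0, -0.011, 0.001], [0.001, 0.009, -1.0]]
force: [-0.2, 1.1, -1.2]
opening: 0.525
grasp_force: 30.0
```

```bash
python3 -c "
from h import *
go((.668,.0645,.115,-91.7))"
```

```text
[-0.0686  0.1901  0.0057] [ 0.36 -0.42 91.06]
```

Scaled: 0.186 m / 0.8 = 0.2325, -0.068 m / 0.8 = -0.085, 91 degrees / 180 = 0.5056.

>>> {"fn": "steer_hand", "kwargs": {"increments": [[[-0.085,0.2325,0],[0,0,0.5056],0],[[-0.085,0.2325,0],[0,0,0.5056],0],[[-0.085,0.2325,0],[0,0,0.5056],0],[[-0.085,0.2325,0],[0,0,0.5056],0],[[-0.085,0.2325,0],[0,0,0.5056],0],[[-0.085,0.2325,0],[0,0,0.5056],0],[[-0.085,0.2325,0],[0,0,0.5056],0],[[-0.085,0.2325,0],[0,0,0.5056],0],[[-0.085,0.2325,0],[0,0,0.5056],0],[[-0.085,0.2325,0],[0,0,0.5056],0],[[-0.085,0.2325,0],[0,0,0.5056],0],[[-0.085,0.2325,0],[0,0,0.5056],0],[[-0.085,0.2325,0],[0,0,0.5056],0],[[-0.085,0.2325,0],[0,0,0.5056],0]]}}

```text
time_s: 33.55
position: [0.6607, 0.0648, 0.1148]
tcp_rot: [[1.0, -0.028, -0.001], [-0.028, -1.0, 0.0], [-0.001, -0.0, -1.0]]
force: [-0.7, 0.6, -0.5]
opening: 0.524
grasp_force: 30.0
```

```bash
python3 -c "
from h import *
go((.668,.0645,.008,-91.7));s=cap('side');p=np.array(bot.read_state()['position'])
print(proj(s,p+[0,0,.007]),[(b,a,p.mean(0)) for a,b,p in blobs(masks(s)['red']) if 150<b[0]<320 and 100<b[1]<250])"
```

```text
[7.400e-03 1.000e-04 1.068e-01] [-0.    0.06  0.12]
[[288.99262692 179.21870586]] []
```

Scaled: -0.15 m / 0.8 = -0.1875, 0.1065 m / 0.8 = 0.1331.

>>> {"fn": "steer_hand", "kwargs": {"increments": [[[0.0088,0,0.05],[0,0,0],0],[[0.0088,0,0.1],[0,0,0],0],[[0.0088,0,0.125],[0,0,0],0],[[0.0088,0,0.1331],[0,0,0],0],[[0.0088,0,0.1331],[0,0,0],0],[[0.0088,0,0.1331],[0,0,0],0.63],[[0.0088,0,0.1331],[0,0,0],0.63],[[0.0088,0,0.1331],[0,0,0],0.63],[[0.0088,0,0.1],[0,0,0],0.63],[[0.0088,0,0.0375],[0,0,0],0.63],[[0.0088,0,-0.025],[0,0,0],0.9],[[-0.0625,0,-0.0625],[0,0,0],0.9],[[-0.125,0,-0.0625],[0,0,0],0.9],[[-0.1875,0,-0.0625],[0,0,0],0.9],[[-0.1875,0,-0.0625],[0,0,0],0.9]]}}

```text
time_s: 35.1
position: [0.5037, 0.07, 0.1659]
tcp_rot: [[1.0, -0.028, -0.007], [-0.028, -1.0, 0.001], [-0.007, -0.0, -1.0]]
force: [-0.5, 0.8, -0.7]
opening: 0.886
grasp_force: 0.0
```

```bash
python3 m.py; python3 - <<'E'
from h import *
t=cap('top');s=cap('side')
for c in (t,s): print([(b,a,p.mean(0)) for a,b,p in blobs(masks(c)['red'],10) if 150<b[0]<320 and 150<b[1]<250])
E
```

```text
[((269, 180, 11, 8), 29.0, array([273.88888889, 184.01851852]))]
[((286, 207, 9, 10), 46.5, array([289.89655172, 211.68965517]))]Traceback (most recent call last):
  File "m.py", line 14, in <module>
    else: print(n,'side',a,b,'tri',tri(t,[pt],s,[p.mean(0)]))
                                          ^^
NameError: name 'pt' is not defined. Did you mean: 't'?
```

```bash
sed -i "s/for n in('red','green')/for n in('green',)/" m.py; python3 m.py; python3 -c "
from h import *
go((.404,.391,.13,3))"
```

```text
green 194.5 (145, 268, 14, 19) c [0.4021 0.3882 0.025 ] sides [0.0475 0.0342] yaw 176.52327596179518
green side 133.5 (184, 166, 14, 12) tri [[0.3999 0.3898 0.0182 0.0042]]
[-0.1192 -0.3189  0.0356] [  0.16  -0.14 -94.67]
```

Scaled: -0.318 m / 0.8 = -0.3975, -0.121 m / 0.8 = -0.1513, -91.6 degrees / 180 = -0.5089.

>>> {"fn": "steer_hand", "kwargs": {"increments": [[[-0.1513,-0.3975,0],[0,0,-0.5089],0.9],[[-0.1513,-0.3975,0],[0,0,-0.5089],0.9],[[-0.1513,-0.3975,0],[0,0,-0.5089],0.9],[[-0.1513,-0.3975,0],[0,0,-0.5089],0.9],[[-0.1513,-0.3975,0],[0,0,-0.5089],0.9],[[-0.1513,-0.3975,0],[0,0,-0.5089],0.9],[[-0.1513,-0.3975,0],[0,0,-0.5089],0.9],[[-0.1513,-0.3975,0],[0,0,-0.5089],0.9],[[-0.1513,-0.3975,0],[0,0,-0.5089],0.9],[[-0.1513,-0.3975,0.05],[0,0,-0.5089],0.9],[[-0.1513,-0.3975,0.05],[0,0,-0.5089],0.9],[[-0.1513,-0.3975,0.05],[0,0,-0.5089],0.9],[[-0.1513,-0.3975,0.05],[0,0,-0.5089],0.9],[[-0.1513,-0.3975,0.05],[0,0,-0.5089],0.9]]}}

```text
time_s: 36.8
position: [0.4006, 0.3911, 0.1261]
tcp_rot: [[0.003, 1.0, 0.002], [1.0, -0.003, 0.001], [0.001, 0.002, -1.0]]
force: [0.3, -0.9, -0.4]
opening: 0.899
grasp_force: 0.0
```

```bash
python3 -c "
from h import *
go((.402,.390,.004,0))
s=cap('side')
print([(b,a,p.mean(0)) for a,b,p in blobs(masks(s)['green']) if 150<b[0]<300 and 140<b[1]<250])"
```

```text
[-0.0012  0.0012  0.1221] [ 0.1  -0.07 -0.15]
[((184, 166, 15, 12), 142.0, array([190.80434783, 171.47826087]))]
```

Scaled: 0.122 m / 0.8 = 0.1525, 0.11 m / 0.8 = 0.1375.

>>> {"fn": "steer_hand", "kwargs": {"increments": [[[-0.0013,0.0013,0.0625],[0,0,0],0.9],[[-0.0013,0.0013,0.1125],[0,0,0],0.9],[[-0.0013,0.0013,0.1375],[0,0,0],0.9],[[-0.0013,0.0013,0.1525],[0,0,0],0.9],[[-0.0013,0.0013,0.1525],[0,0,0],0.9],[[-0.0013,0.0013,0.1525],[0,0,0],0],[[-0.0013,0.0013,0.1525],[0,0,0],0],[[-0.0013,0.0013,0.1525],[0,0,0],0],[[-0.0013,0.0013,0.1525],[0,0,0],0],[[-0.0013,0.0013,0.1525],[0,0,0],0],[[-0.0013,0.0013,0.1525],[0,0,0],0],[[-0.0013,0.0013,0.1525],[0,0,0],0],[[-0.0013,0.0013,0.1125],[0,0,0],0],[[-0.0013,0.0013,0.0625],[0,0,0],0],[[-0.0013,0.0013,0.025],[0,0,0],0],[[-0.0013,0.0013,0.025],[0,0,0],0],[[-0.0013,0.0013,0.025],[0,0,0],0]]}}

```text
time_s: 38.55
position: [0.4003, 0.3894, 0.1057]
tcp_rot: [[0.001, 1.0, 0.0], [1.0, -0.001, 0.0], [0.0, 0.0, -1.0]]
force: [-0.1, -0.4, -0.9]
opening: 0.53
grasp_force: 29.7
```

```bash
python3 -c "
from h import *
go((.4745,.117,.1,-.7))"
```

```text
[-0.2723  0.0744  0.0057] [ 0.03 -0.02  0.65]
```

Scaled: -0.272 m / 0.8 = -0.34, 0.074 m / 0.8 = 0.0925, 0.65 degrees / 180 = 0.0036.

>>> {"fn": "steer_hand", "kwargs": {"increments": [[[-0.34,0.0925,0],[0,0,0.0036],0],[[-0.34,0.0925,0],[0,0,0.0036],0],[[-0.34,0.0925,0],[0,0,0.0036],0],[[-0.34,0.0925,0],[0,0,0.0036],0],[[-0.34,0.0925,0],[0,0,0.0036],0],[[-0.34,0.0925,0],[0,0,0.0036],0],[[-0.34,0.0925,0],[0,0,0.0036],0],[[-0.34,0.0925,0],[0,0,0.0036],0],[[-0.34,0.0925,0],[0,0,0.0036],0]]}}

```text
time_s: 39.45
position: [0.4728, 0.1182, 0.1045]
tcp_rot: [[0.012, 1.0, -0.003], [1.0, -0.012, 0.0], [0.0, -0.003, -1.0]]
force: [0.4, 0.1, -0.3]
opening: 0.528
grasp_force: 29.7
```

```bash
python3 -c "
from h import *
go((.4745,.117,.0155,-.7));s=cap('side');p=np.array(bot.read_state()['position'])
print(proj(s,p+[0,0,.01]),[(b,a,p.mean(0)) for a,b,p in blobs(masks(s)['green']) if 150<b[0]<300 and 100<b[1]<250])"
```

```text
[-0.0012  0.002   0.089 ] [-0.18 -0.01  0.04]
[[217.04755982 177.88279542]] [((207, 170, 19, 15), 209.0, array([216.01785714, 177.14285714]))]
```

Scaled: 0.0895 m / 0.8 = 0.1119, -0.088 m / 0.8 = -0.11.

>>> {"fn": "steer_hand", "kwargs": {"increments": [[[-0.0013,0.0013,0.0625],[0,0,0],0],[[-0.0013,0.0013,0.0938],[0,0,0],0],[[-0.0013,0.0013,0.1063],[0,0,0],0],[[-0.0013,0.0013,0.1119],[0,0,0],0],[[-0.0013,0.0013,0.1119],[0,0,0],0],[[-0.0013,0.0013,0.1119],[0,0,0],0.75],[[-0.0013,0.0013,0.1119],[0,0,0],0.75],[[-0.0013,0.0013,0.1119],[0,0,0],0.75],[[-0.0013,0.0013,0.0625],[0,0,0],0.75],[[-0.0013,0.0013,0.0125],[0,0,0],0.75],[[-0.0013,0.0013,0.0125],[0,0,0],0.3],[[-0.05,0.0025,0.0125],[0,0,0],0],[[-0.11,0.0025,0.0125],[0,0,0],0],[[-0.11,0.0025,0.0125],[0,0,0],0],[[-0.11,0.0025,0.0125],[0,0,0],0],[[-0.11,0.0025,0.0125],[0,0,0],0],[[-0.11,0.0025,0.0625],[0,0,0],0],[[-0.11,0.0025,0.0863],[0,0,0],0],[[-0.11,0.0025,0.0863],[0,0,0],0]]}}

```text
time_s: 41.4
position: [0.4729, 0.031, 0.0345]
tcp_rot: [[0.01, 1.0, -0.006], [1.0, -0.01, 0.001], [0.001, -0.006, -1.0]]
force: [-0.4, -0.5, 0.5]
opening: 0.04
grasp_force: 0.0
```

>>> {"fn": "steer_hand", "kwargs": {"increments": [[[0.0125,0,0],[0,0,0],0],[[0.025,0,0],[0,0,0],0],[[0.035,0,0],[0,0,0],0],[[0.045,0,0],[0,0,0],0],[[0.0525,0,0],[0,0,0],0],[[0.0588,0,0],[0,0,0],0],[[0.06,0,0],[0,0,0],0],[[0.06,0,0],[0,0,0],0]]}}

```text
time_s: 42.2
position: [0.4759, 0.0775, 0.0366]
tcp_rot: [[0.012, 1.0, 0.0], [1.0, -0.012, 0.0], [0.0, 0.0, -1.0]]
force: [0.2, -0.8, 1.2]
opening: 0.006
grasp_force: 0.4
```

Scaled: 0.0075 m / 0.8 = 0.0094, 0.006 m / 0.8 = 0.0075.

>>> {"fn": "steer_hand", "kwargs": {"increments": [[[0.0025,0,0],[0,0,0],0],[[0.005,0,0],[0,0,0],0],[[0.0075,0,0],[0,0,0],0],[[0.0094,0,0],[0,0,0],0],[[0.0094,0,0],[0,0,0],0],[[0.0094,0,0],[0,0,0],0]]}}

```text
time_s: 42.8
position: [0.4759, 0.0832, 0.0366]
tcp_rot: [[0.011, 1.0, -0.0], [1.0, -0.011, -0.002], [-0.002, -0.0, -1.0]]
force: [-0.3, -10.3, 2.0]
opening: 0.008
grasp_force: 5.1
```

Green stops at 28 mm. Press, hold, retract and hover for the regrasp.

Scaled: 0.003 m / 0.8 = 0.0038, 0.002 m / 0.8 = 0.0025.

>>> {"fn": "steer_hand", "kwargs": {"increments": [[[0.0025,0,0],[0,0,0],0],[[0.0038,0,0],[0,0,0],0],[[0.0038,0,0],[0,0,0],0],[[0.0038,0,0],[0,0,0],0],[[0.0038,0,0],[0,0,0],0],[[0.0038,0,0],[0,0,0],0],[[0.0038,0,0],[0,0,0],0],[[0.0038,0,0],[0,0,0],0],[[0.0038,0,0],[0,0,0],0],[[0.0038,0,0],[0,0,0],0],[[0.0038,0,0],[0,0,0],0],[[0.0038,0,0],[0,0,0],0],[[0.0038,0,0],[0,0,0],0],[[0.0038,0,0],[0,0,0],0],[[0.0038,0,0],[0,0,0],0]]}}

```text
time_s: 44.3
position: [0.476, 0.0834, 0.0366]
tcp_rot: [[0.008, 1.0, -0.001], [1.0, -0.008, -0.006], [-0.006, -0.001, -1.0]]
force: [-0.6, -24.6, 1.9]
opening: 0.004
grasp_force: 12.1
```

>>> {"fn": "steer_hand", "kwargs": {"increments": [[[-0.0375,0,0],[0,0,0],0],[[-0.0688,0,0],[0,0,0],0],[[-0.0688,0,-0.05],[0,0,0],0.3],[[-0.0688,0,-0.0875],[0,0,0],0.75],[[0,0,-0.0875],[0,0,0],0.75],[[0.055,0,-0.0875],[0,0,0],0.75],[[0.055,0,-0.0875],[0,0,0],0.75],[[0.055,0,-0.0875],[0,0,0],0.75],[[0.055,0,-0.0875],[0,0,0],0.75],[[0.055,0,-0.0875],[0,0,0],0.75]]}}

```text
time_s: 45.3
position: [0.4762, 0.1308, 0.1063]
tcp_rot: [[0.014, 1.0, -0.001], [1.0, -0.014, -0.0], [-0.0, -0.001, -1.0]]
force: [-0.2, -0.4, -0.1]
opening: 0.651
grasp_force: 0.0
```

```bash
python3 -c "
from h import *
go((.4750,.131,.0145,-.7))"
```

```text
[ 0.0002 -0.0011  0.0918] [-0.05  0.01 -0.11]
```

Scaled: 0.091 m / 0.8 = 0.1138, 0.085 m / 0.8 = 0.1063.

>>> {"fn": "steer_hand", "kwargs": {"increments": [[[0,-0.0013,0.05],[0,0,0],0.75],[[0,-0.0013,0.0875],[0,0,0],0.75],[[0,-0.0013,0.1063],[0,0,0],0.75],[[0,-0.0013,0.1138],[0,0,0],0.75],[[0,-0.0013,0.1138],[0,0,0],0.75],[[0,-0.0013,0.1138],[0,0,0],0],[[0,-0.0013,0.1138],[0,0,0],0],[[0,-0.0013,0.1138],[0,0,0],0],[[0,-0.0013,0.1138],[0,0,0],0],[[0,-0.0013,0.1138],[0,0,0],0],[[0,-0.0013,0.1138],[0,0,0],0],[[0,-0.0013,0.075],[0,0,0],0],[[0,-0.0013,0.025],[0,0,0],0],[[0,-0.0013,-0.025],[0,0,0],0],[[0,-0.0013,-0.0375],[0,0,0],0],[[0,-0.0013,-0.0375],[0,0,0],0]]}}

```text
time_s: 46.9
position: [0.4764, 0.132, 0.1381]
tcp_rot: [[0.012, 1.0, 0.004], [1.0, -0.012, 0.0], [0.0, 0.004, -1.0]]
force: [-0.1, -0.0, -0.8]
opening: 0.523
grasp_force: 30.0
```

```bash
python3 -c "
from h import *
go((.561,-.212,.14,-93))"
```

```text
[-0.343   0.0888 -0.0016] [ 0.17 -0.21 92.31]
```

Scaled: -0.343 m / 0.8 = -0.4288, 0.087 m / 0.8 = 0.1088, 92.2 degrees / 180 = 0.5122.

>>> {"fn": "steer_hand", "kwargs": {"increments": [[[-0.4288,0.1088,0],[0,0,0.5122],0],[[-0.4288,0.1088,0],[0,0,0.5122],0],[[-0.4288,0.1088,0],[0,0,0.5122],0],[[-0.4288,0.1088,0],[0,0,0.5122],0],[[-0.4288,0.1088,0],[0,0,0.5122],0],[[-0.4288,0.1088,0],[0,0,0.5122],0],[[-0.4288,0.1088,0],[0,0,0.5122],0],[[-0.4288,0.1088,0],[0,0,0.5122],0],[[-0.4288,0.1088,0],[0,0,0.5122],0],[[-0.4288,0.1088,0],[0,0,0.5122],0],[[-0.4288,0.1088,0],[0,0,0.5122],0],[[-0.4288,0.1088,0],[0,0,0.5122],0],[[-0.4288,0.1088,0],[0,0,0.5122],0],[[-0.4288,0.1088,0],[0,0,0.5122],0]]}}

```text
time_s: 48.3
position: [0.5576, -0.2118, 0.1355]
tcp_rot: [[0.999, -0.049, -0.002], [-0.049, -0.999, 0.001], [-0.002, -0.001, -1.0]]
force: [0.3, 0.0, -0.4]
opening: 0.525
grasp_force: 30.0
```

```bash
python3 -c "
from h import *
go((.561,-.212,.0125,-93));s=cap('side');p=np.array(bot.read_state()['position'])
print(proj(s,p+[0,0,.01]),[(b,a,p.mean(0)) for a,b,p in blobs(masks(s)['green'],8) if 150<b[0]<320 and 130<b[1]<330])"
```

```text
[0.0036 0.0002 0.123 ] [-0.05  0.1   0.19]
[[265.4047517  227.13866986]] [((257, 223, 4, 15), 23.5, array([259.16129032, 229.77419355]))]
```

Scaled: -0.18 m / 0.8 = -0.225, -0.15 m / 0.8 = -0.1875.

>>> {"fn": "steer_hand", "kwargs": {"increments": [[[0.0038,0,0.0625],[0,0,0],0],[[0.0038,0,0.1188],[0,0,0],0],[[0.0038,0,0.1438],[0,0,0],0],[[0.0038,0,0.1531],[0,0,0],0],[[0.0038,0,0.1531],[0,0,0],0],[[0.0038,0,0.1531],[0,0,0],0.65],[[0.0038,0,0.1531],[0,0,0],0.65],[[0.0038,0,0.1531],[0,0,0],0.65],[[0.0038,0,0.1125],[0,0,0],0.65],[[0.0038,0,0.05],[0,0,0],0.65],[[-0.025,0,0],[0,0,0],0.65],[[-0.0625,0,-0.0625],[0,0,0],0.65],[[-0.0625,0,-0.125],[0,0,0],0.4],[[-0.0625,0,-0.1875],[0,0,0],0.4],[[-0.0625,0,-0.225],[0,0,0],0.4],[[-0.0625,0,-0.225],[0,0,0],0.4]]}}

```text
time_s: 49.95
position: [0.5111, -0.2116, 0.3238]
tcp_rot: [[0.999, -0.051, 0.013], [-0.05, -0.999, -0.008], [0.013, 0.008, -1.0]]
force: [-0.2, 0.1, -0.4]
opening: 0.428
grasp_force: 0.0
```

```bash
python3 -c "
from h import *
go((.6705,-.2687,.31,-3.1))
s=cap('side');t=cap('top');g=lambda c,P,r:cv2.resize(c['color'][P[1]:P[3],P[0]:P[2],::-1],r,interpolation=2)
cv2.imwrite('pics/m10.png',np.hstack([g(s,(170,140,370,340),(400,400)),g(t,(170,140,370,340),(400,400))]))"
```

```text
[0.1618 0.0489 0.0163] [  0.94  -0.24 -89.79]
```

View pics/m10.png

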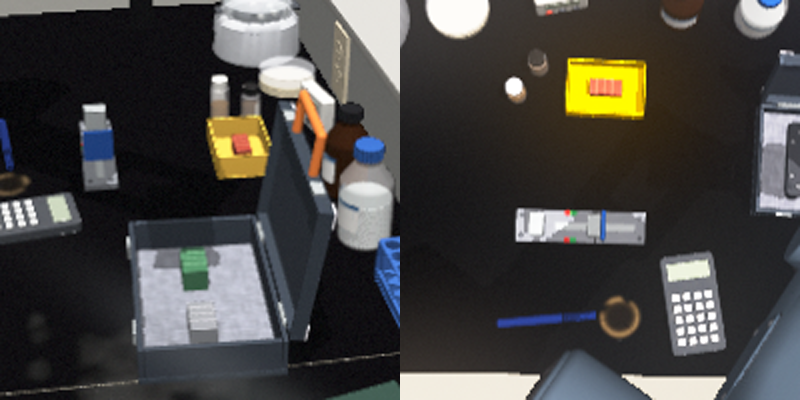

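Scaled: 0.16 m / 0.8 = 0.2, 0.05 m / 0.8 = 0.0625, -89.9 degrees / 180 = -0.4994.

>>> {"fn": "steer_hand", "kwargs": {"increments": [[[0.2,0.0625,0],[0,0,-0.4994],0.4],[[0.2,0.0625,0],[0,0,-0.4994],0.4],[[0.2,0.0625,0],[0,0,-0.4994],0.4],[[0.2,0.0625,0],[0,0,-0.4994],0.4],[[0.2,0.0625,0],[0,0,-0.4994],0.4],[[0.2,0.0625,0],[0,0,-0.4994],0.4],[[0.2,0.0625,0],[0,0,-0.4994],0.4],[[0.2,0.0625,0],[0,0,-0.4994],0.4],[[0.2,0.0625,0],[0,0,-0.4994],0.4],[[0.2,0.0625,0],[0,0,-0.4994],0.4],[[0.2,0.0625,0],[0,0,-0.4994],0.4],[[0.2,0.0625,0],[0,0,-0.4994],0.4],[[0.2,0.0625,0],[0,0,-0.4994],0.4],[[0.2,0.0625,0],[0,0,-0.4994],0.4]]}}

```text
time_s: 51.45
position: [0.6651, -0.2675, 0.3154]
tcp_rot: [[0.053, 0.999, -0.002], [0.999, -0.053, 0.001], [0.001, -0.002, -1.0]]
force: [0.3, -0.7, -0.1]
opening: 0.405
grasp_force: 0.0
```

```bash
python3 -c "
from h import *
go((.6715,-.2687,.22,-3.1))
s=cap('side');bl=[p for a,b,p in blobs(masks(s)['orange']) if 300<b[0]<345 and 170<b[1]<240]
for p in bl:
  print(p.min(0),p.max(0))
  for y in (-.22,-.2687,-.315):
    for v in range(180,232):pass
for uv in ((321.5,189),(325.5,206),(330,223)):
  o,d=ray(s,[uv]); print([np.round(o+d[0]*(y-o[1])/d[0,1],4) for y in (-.222,-.267,-.312)])"
```

```text
[-0.0009  0.0066  0.0954] [-0.1  -0.05  0.04]
[325 206] [333 227]
[317 186] [325 205]
[array([ 0.6736, -0.222 ,  0.2325]), array([ 0.6614, -0.267 ,  0.2554]), array([ 0.6492, -0.312 ,  0.2784])]
[array([ 0.6842, -0.222 ,  0.1918]), array([ 0.6715, -0.267 ,  0.2168]), array([ 0.6588, -0.312 ,  0.2418])]
[array([ 0.6964, -0.222 ,  0.1494]), array([ 0.6831, -0.267 ,  0.1765]), array([ 0.6698, -0.312 ,  0.2036])]
```

Scaled: 0.095 m / 0.8 = 0.1188, 0.085 m / 0.8 = 0.1063.

>>> {"fn": "steer_hand", "kwargs": {"increments": [[[-0.0013,0.0075,0.0375],[0,0,0],0.4],[[-0.0013,0.0075,0.075],[0,0,0],0.4],[[-0.0013,0.0075,0.1063],[0,0,0],0.4],[[-0.0013,0.0075,0.1188],[0,0,0],0.4],[[-0.0013,0.0075,0.1188],[0,0,0],0.4],[[-0.0013,0.0075,0.1188],[0,0,0],0],[[-0.0013,0.0075,0.1188],[0,0,0],0],[[-0.0013,0.0075,0.1188],[0,0,0],0],[[-0.0013,0.0075,0.1188],[0,0,0],0],[[-0.0013,0.0075,0.1188],[0,0,0],0],[[-0.0013,0.0075,0.1188],[0,0,0],0]]}}

```text
time_s: 52.6
position: [0.6723, -0.2693, 0.2229]
tcp_rot: [[0.052, 0.999, 0.003], [0.999, -0.052, -0.001], [-0.001, 0.003, -1.0]]
force: [1.3, -0.2, 4.1]
opening: 0.103
grasp_force: 30.0
```

```bash
python3 -c "
from h import *
h=np.array([.6385,.045]);p=np.array(bot.read_state()['position']);hx=p[0];hz=p[2]+.019
f0=np.arctan2(hz-.045,-(hx-.6375));print(f0,np.hypot(hz-.045,hx-.6375))
for f in np.linspace(f0,.042,21)[1:]: print(np.round(.192*(np.cos(f0)-np.cos(f)),3),np.round(-.192*(np.sin(f)-np.sin(f0)),3))"
```

```text
1.7459025696250081 0.19999630265338497
-0.016 -0.002
-0.033 -0.003
-0.049 -0.002
-0.065 -0.0
-0.081 0.003
-0.097 0.008
-0.112 0.014
-0.127 0.021
-0.141 0.03
-0.154 0.039
-0.166 0.05
-0.177 0.062
-0.188 0.075
-0.197 0.088
-0.205 0.102
-0.212 0.117
-0.217 0.133
-0.221 0.149
-0.224 0.165
-0.225 0.181
```

Scaled: -0.225 m / 0.8 = -0.2813, -0.224 m / 0.8 = -0.28.

>>> {"fn": "steer_hand", "kwargs": {"increments": [[[0,-0.02,-0.0025],[0,0,0],0],[[0,-0.0413,-0.0038],[0,0,0],0],[[0,-0.0613,-0.0025],[0,0,0],0],[[0,-0.0813,0],[0,0,0],0],[[0,-0.1013,0.0038],[0,0,0],0],[[0,-0.1213,0.01],[0,0,0],0],[[0,-0.14,0.0175],[0,0,0],0],[[0,-0.1588,0.0263],[0,0,0],0],[[0,-0.1763,0.0375],[0,0,0],0],[[0,-0.1925,0.0488],[0,0,0],0],[[0,-0.2075,0.0625],[0,0,0],0],[[0,-0.2213,0.0775],[0,0,0],0],[[0,-0.235,0.0938],[0,0,0],0],[[0,-0.2463,0.11],[0,0,0],0],[[0,-0.2563,0.1275],[0,0,0],0],[[0,-0.265,0.1463],[0,0,0],0],[[0,-0.2713,0.1663],[0,0,0],0],[[0,-0.2763,0.1863],[0,0,0],0],[[0,-0.28,0.2063],[0,0,0],0],[[0,-0.2813,0.2225],[0,0,0],0]]}}

```text
time_s: 54.6
position: [0.447, -0.2567, 0.0431]
tcp_rot: [[0.053, 0.999, 0.001], [0.999, -0.053, 0.001], [0.001, 0.001, -1.0]]
force: [2.7, 3.9, 3.0]
opening: 0.105
grasp_force: 30.0
```

>>> {"fn": "steer_hand", "kwargs": {"increments": [[[0,0,0.0038],[0,0,0],0],[[0,0,0.0075],[0,0,0],0],[[0,0,0.0075],[0,0,0],0]]}}

```text
time_s: 54.9
position: [0.4469, -0.2568, 0.0396]
tcp_rot: [[0.052, 0.999, 0.0], [0.999, -0.052, 0.0], [0.0, 0.0, -1.0]]
force: [-0.7, 3.5, 14.9]
opening: 0.108
grasp_force: 30.0
```

Scaled: 0.004 m / 0.8 = 0.005, 0.002 m / 0.8 = 0.0025.

>>> {"fn": "steer_hand", "kwargs": {"increments": [[[0,0,0.0025],[0,0,0],0],[[0,0,0.005],[0,0,0],0],[[0,0,0.005],[0,0,0],0],[[0,0,0.005],[0,0,0],0]]}}

```text
time_s: 55.3
position: [0.4469, -0.257, 0.0381]
tcp_rot: [[0.052, 0.999, 0.001], [0.999, -0.052, -0.001], [-0.001, 0.001, -1.0]]
force: [-3.3, 5.5, 35.7]
opening: 0.104
grasp_force: 30.0
```

```bash
python3 -c "
from h import *
s=cap('side');t=cap('top')
ps=[p for a,b,p in blobs(masks(s)['orange']) if b[0]<240];print([(p.min(0),p.max(0)) for p in ps])"
```

```text
[(array([214, 264], dtype=int32), array([218, 288], dtype=int32))]
```

Scaled: 0.25 m / 0.8 = 0.3125, -0.2 m / 0.8 = -0.25.

>>> {"fn": "steer_hand", "kwargs": {"increments": [[[0,0,-0.0025],[0,0,0],0.4],[[0,0,-0.0025],[0,0,0],0.4],[[0,0,-0.0025],[0,0,0],0.4],[[0,0,-0.0625],[0,0,0],0.4],[[0,0,-0.125],[0,0,0],0.4],[[0,0,-0.1875],[0,0,0],0.4],[[-0.0625,0,-0.25],[0,0,0],0.4],[[0.0625,-0.0625,-0.25],[0,0,0],0.4],[[0.125,-0.0625,-0.25],[0,0,0],0.4],[[0.1875,-0.0625,-0.25],[0,0,0],0.4],[[0.25,-0.0625,-0.25],[0,0,0],0.4],[[0.3125,-0.0625,-0.25],[0,0,0],0.4],[[0.3125,-0.0625,-0.25],[0,0,0],0.4],[[0.3125,-0.0625,-0.25],[0,0,0],0.4]]}}

```text
time_s: 56.8
position: [0.4078, -0.0001, 0.2329]
tcp_rot: [[0.045, 0.999, -0.003], [0.999, -0.045, 0.002], [0.002, -0.004, -1.0]]
force: [-1.1, -1.2, -0.0]
opening: 0.403
grasp_force: 0.0
```

```bash
python3 - <<'E'
from h import *
np.set_printoptions(precision=4,suppress=True)
s=cap('side');t=cap('top')
for n,c,bx in(('t',t,(360,240,425,280)),('s',s,(205,255,240,300))):
    h=cv2.cvtColor(c['color'],cv2.COLOR_RGB2HSV);H,S,V=[h[...,i].astype(int) for i in range(3)]
    m=(H>4)&(H<25)&(S>150)&(V>90);q=m[bx[1]:bx[3],bx[0]:bx[2]];ys,xs=np.where(q)
    print(n,xs.min()+bx[0],xs.max()+bx[0],ys.min()+bx[1],ys.max()+bx[1],len(xs))
    if n=='t':
        a=[np.mean(ys[(xs==k)][ys[xs==k]>=(xs*0+0).max()]) for k in ()]
        mid=ys[(xs+bx[0]>=380)&(xs+bx[0]<=400)]; vt=mid.mean()+bx[1]; ut=390.5
    else:
        mid=xs[(ys+bx[1]>=270)&(ys+bx[1]<=283)]; us=mid.mean()+bx[0]
print(vt,us)
print(tri(t,[[390.7,vt]],s,[[us,276]]))
g=lambda c,P,r:cv2.resize(c['color'][P[1]:P[3],P[0]:P[2],::-1],r,interpolation=2)
cv2.imwrite('pics/m11.png',np.hstack([g(s,(190,180,350,340),(400,400)),g(t,(310,150,470,310),(400,400))]))
E
```

```text
t 371 409 247 266 276
s 213 236 262 292 342
263.5 215.5
[[ 0.4462 -0.2559  0.0619  0.0034]]
```

View pics/m11.png

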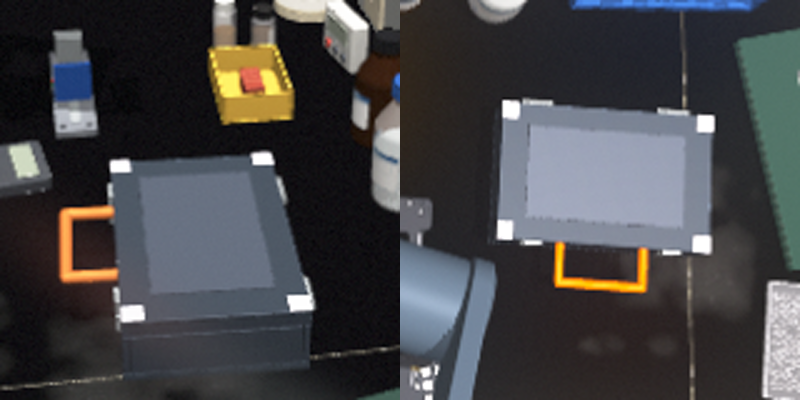

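```bash
python3 - <<'E'
from h import *
np.set_printoptions(precision=2,suppress=True)
s=cap('side');t=cap('top')
X=np.array([.9986,-.053,0]);Y=np.array([.053,.9986,0])
for z in(.050,.053,.057,.062):
    # centre chosen so top view matches (390.7,263.5)
    c=onz(t,[[390.4,263.5]],z)[0]
    P=[c+X*a+Y*b+np.array([0,0,e]) for a in(-.005,.005) for b in(-.045,.045) for e in(-.005,.005)]
    q=proj(s,P);r=proj(t,P);print(z,c,'side',q.min(0),q.max(0),'top',r.min(0),r.max(0))
# seam: gap between lid and lower half seen on near end (v profile of brightness along u=265..295)
g=cv2.cvtColor(s['color'],cv2.COLOR_RGB2GRAY)
for u in(245,270,300): print(u,g[296:332,u])
# lid top white corners vs expected
for n,c,w in(('top',t,(340,180,445,260)),('side',s,(225,235,325,315))):
    m=np.zeros(c['color'].shape[:2],bool);m[w[1]:w[3],w[0]:w[2]]=c['color'].min(2)[w[1]:w[3],w[0]:w[2]]>170
    print(n,[(b,p.mean(0)) for a,b,p in blobs(m,8)])
E
```

```text
0.05 [ 0.45 -0.26  0.05] side [215.2  266.64] [220.6  296.06] top [373.29 260.35] [407.63 266.64]
0.053 [ 0.45 -0.26  0.05] side [215.02 265.34] [220.42 294.71] top [373.26 260.34] [407.66 266.64]
0.057 [ 0.45 -0.26  0.06] side [214.79 263.61] [220.18 292.89] top [373.21 260.33] [407.71 266.65]
0.062 [ 0.45 -0.26  0.06] side [214.5  261.44] [219.87 290.62] top [373.15 260.32] [407.77 266.66]
245 [ 90  91  91  92  91  89 250 251 251 251 251 250 163  69  61  62  61  64
  69  69  63  57  58  59  56  57  55  54  55  54  53  51  53  65  60  50]
270 [94 89 88 87 87 88 87 89 89 87 93 75 56 58 61 59 64 76 60 62 65 62 63 62
 64 63 62 62 62 60 60 64 63 61 59 57]
300 [87 86 86 86 86 86 86 87 89 72 47 51 50 49 55 71 49 53 52 53 53 53 52 54
 55 52 54 53 54 63 61 58 44 40 39 40]
top [((427, 244, 8, 8), array([430.28, 247.2 ])), ((349, 238, 7, 8), array([351.58, 241.5 ])), ((429, 196, 7, 7), array([431.73, 199.  ])), ((359, 190, 12, 2), array([364.5 , 190.46])), ((351, 190, 7, 8), array([353.87, 193.3 ]))]
side [((237, 302, 11, 7), array([242.46, 304.88])), ((305, 291, 10, 14), array([310.59, 298.56])), ((234, 244, 8, 5), array([237.67, 246.1 ])), ((291, 241, 8, 5), array([294.33, 243.1 ]))]
```

```bash
python3 - <<'E'
from h import *
np.set_printoptions(precision=4,suppress=True)
s=cap('side');t=cap('top')
r=tri(t,[[351.58,241.5],[353.87,193.3],[430.28,247.2],[431.73,199]],s,[[237.67,246.1],[294.33,243.1],[242.46,304.88],[310.59,298.56]]);print(r)
if r[0,2]-r[1,2]<.004: print(hand_in())
E
```

```text
[[ 0.5033 -0.1511  0.0647  0.003 ]
 [ 0.6347 -0.1579  0.0647  0.0037]
 [ 0.492  -0.3622  0.0646  0.0027]
 [ 0.624  -0.3686  0.0689  0.0002]]
the job is handed in; nothing more can be done
None
```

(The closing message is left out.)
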